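# Repack an inspected consignment

## Task

The inspection is finished, so repack the consignment. Put the banded pile of tiles back into the snug blue case by tilting it in along one end wall, one end well down before the other, until it lies flat on the bottom; then shut the lid, and stack all the white-taped cartons that are there squarely in a single column on the shut lid, lying flat on any long side, within its yellow corner marks and the long way along the case. Leave the red-taped carton and the other things on the bench where they are.

Things in the scene. Friction and masses are not known exactly. Their poses are not given: they have to be found in the camera images.
- case: fixed blue open-topped sample case, outside 134 mm (x) x 76 mm (y) x 40 mm high, walls 6 mm; origin under its centre, on the bench. Each long side wall has a thumb notch 54 mm wide in its middle, open down to the well floor, through which fingers holding the pile by its long sides can pass.
- well (a point): centre of the inner floor of the case, 5 mm above the bench. The well is 122 mm long (x) x 64 mm wide (y) x 35 mm deep; its rim is 40 mm above the bench. x points along the well, away from the robot, towards the hinge; z up.
- hinge (a point): middle of the lid's hinge line, at the far (+x) end of the case, 67 mm from the well centre along its x and 40 mm above the bench. The hinge line is parallel to the well's y.
- lid (a joint): grey hinged lid, a flat plate 138 x 100 x 7 mm: angle in rad, 0 = shut, lying level on the rim, 1.57 = upright, 1.9 = fully back. It starts open beyond upright and stays where it is left (hinge friction 0.2 N m). No handle: push its back, near the free edge, over towards the robot and down. It shuts only over a pile that lies flat.
- lid_mark (a point): point on the outer face of the lid, at the middle of four yellow corner marks that outline a carton (104 x 44 mm, long way along the case). With the lid shut it is 47 mm above the bench, straight over the well centre, and x and z point as the well's.
- lid_edge (a point): middle of the lid's free edge, on its outer face, 136 mm from the hinge line.
- pile_center (a point): centre (half-way up) of the pile of four terracotta and white sample tiles, held together by two black bands as one stiff block 116 mm long (its x) x 60 mm wide (its y) x 32 mm high (its z), 0.25 to 0.5 kg. It starts lying flat on the bench; it may go into the case either way round.
- carton1_center (a point): centre (half-way up) of sealed brown carton 1, a closed box 104 mm long (its x) x 44 x 44 mm (its y and z) with white tape along its top and a white paper label, 0.14 to 0.28 kg. It starts lying flat; any long side may face up. All the white-taped cartons are alike; three to five of them are present.
- carton2_center (a point): centre (half-way up) of sealed brown carton 2, a closed box 104 mm long (its x) x 44 x 44 mm (its y and z) with white tape along its top and a white paper label, 0.14 to 0.28 kg. It starts lying flat; any long side may face up. All the white-taped cartons are alike; three to five of them are present.
- carton3_center (a point): centre (half-way up) of sealed brown carton 3, a closed box 104 mm long (its x) x 44 x 44 mm (its y and z) with white tape along its top and a white paper label, 0.14 to 0.28 kg. It starts lying flat; any long side may face up. All the white-taped cartons are alike; three to five of them are present.
- carton4_center (a point): centre (half-way up) of sealed brown carton 4, a closed box 104 mm long (its x) x 44 x 44 mm (its y and z) with white tape along its top and a white paper label, 0.14 to 0.28 kg. It starts lying flat; any long side may face up. All the white-taped cartons are alike; three to five of them are present.
- carton5_center (a point): centre (half-way up) of sealed brown carton 5, a closed box 104 mm long (its x) x 44 x 44 mm (its y and z) with white tape along its top and a white paper label, 0.14 to 0.28 kg. It starts lying flat; any long side may face up. All the white-taped cartons are alike; three to five of them are present.
- held_carton_center (a point): centre of a carton of the same size as the others but with crossed RED tape on top: it is on hold and must stay where it is.
- bottle: white plastic sample bottle, 44 mm across, 85 mm high; origin at its underside. Bystander.
- jar: amber jar with a white cap, 60 mm across, 70 mm high; origin at its underside. Bystander.
- tape_roll: roll of amber packing tape lying flat, 100 mm across, 48 mm high; origin at its underside. Bystander.
- flashlight: black flashlight lying down, 130 mm long (its x), 28 mm thick; origin midway along it, at its underside. Bystander.

How it is judged:
By the outcome, as a careful person would: the job done as asked, in the order asked, and still so for the second after the job is handed in, with the robot touching nothing.
Of carton1, carton2, carton3, carton4, carton5 only 3 to 5 are there at a start; the rules pass over those that are not, and their reading is None.
At some moment in a run one of carton1, carton2, carton3, carton4, carton5 may be knocked a few centimetres aside while the robot is not near it.
Once in a run the grip may slacken for a moment while it holds something.
It also fails if it takes over 210 s, if anything falls off the work surface, if the arm or the gripper's body presses on something with over 40 N, if the wrist force passes 120 N, or if a joint passes its speed limit or range.

## Robot

A 6-joint arm with a two-finger parallel gripper is mounted at the origin on the work surface. World frame = base frame: x ahead of the robot, y to its left, z up, the work surface at z = 0. Lengths are in mm, angles in rad, forces in N, time in s.
With the tool pointing down it reaches from about 325 to 775 mm from the base axis. Payload 9.3 kg.
Tool frame: the origin (TCP) lies on the centre line of the jaws, within the pads' length; the fingertips stand 11 mm ahead of it and the grasp point (between the pads) lies 8 mm behind it; x points along the fingers, y is the direction in which the jaws open and shut, and the axes are right-handed (so a half turn about x gives the same grasp; the last joint's range is limited). The gripper opens to 85 mm and grips with 20 to 120 N. Pads are 22 mm wide; open, the fingers measure 114 mm over their backs; the gripper's body (76 mm by 85 mm) begins 54 mm behind the grasp point. The pads swing forward as they close: fully open they stand 13 mm farther back than shut.
Start: joints at [1.141, 0.259, 0.021, 1.334, 0, 1.418], TCP at [150.305, 529.061, 242.279] pointing down, gripper open.
Joint ranges: [-3.04, 3.04], [-0.91, 1.82], [-1.04, 1.36], [-1.92, 1.95], [-1.52, 1.45], [-3.14, 3.14]. Speed limits (rad/s): [2.22, 2.22, 2.79, 3.14, 3.14, 3.14].

## Interface

Orientations are given as a unit quaternion [w, x, y, z].
In Python, from cell import r gives the robot as it stands.
- The arm moves only by the shell command python3 -m creep 'ROWS' [OPENING]. ROWS is JSON, a list of rows, each an object of numbers: "tx", "ty", "tz": the shift along the tool's x, y, z in mm; "yaw": the turn about the tool's x in rad. In form: [{"tx": .., "ty": .., "tz": .., "yaw": ..}, ...]. A call has exactly 10 rows; each row is the pose to reach, as a shift and turn from the pose commanded when the call began, along the tool's axes at that moment; what a row does not reach only later rows make up. A row lasts 1/10 s, in which the tool goes at most 50 mm and 8.59 degrees, less where a joint would pass 70% of its speed; a pose out of reach is approached as far as the arm can. A call with a gripper value outside its range is refused whole. OPENING is the gripper's target within -1 to 1 (shut at 1, half-way at 0, fully open at -1), set as the call begins (- or left out, the last holds). The fingers move at their own pace and stop on an object; the grip force is fixed at half the most. Time passes only in rows, so rows that repeat a pose let the fingers close, or fill a call up. It gives the time, the measured TCP pose, the force and the opening at its end, in the units of the state.
- r.state(): the state, without advancing time (a new reading comes with each control period).
- r.snapshot(name): name is "side" or "top" or "wrist"; returns a dict with "image" (480x640x3 uint8, blue, green, red), "K" (3x3 intrinsics, pixels), "world_from_camera" (4x4, takes a point from camera to world coordinates). Camera axes: x right, y up, looking along -z (the intrinsics and any distortion apply to the point x, -y, -z); pixel columns grow to the right and rows downward; lengths in mm; the calibration is good to about 2 mm. A picture is of the moment at which its call begins. There is no depth.
- r.hand_in(): hands the job in, once; it reports no verdict.
Trained networks look in a picture, given as the dict that the camera call returned (one of the last four; its "shot" number tells which), for a name from the list of things; names that differ only in an ending like _2 or _b are one class to them, and where a whole thing is asked for, a point or a joint stands for the part that bears it (a point fixed in the world has none). Each returns a list of dicts, best first, with "score" (0 to 1); they miss things now and then, are a little off and sometimes report something else, mostly with a low value. They report only what shows in the picture. A call takes as long as a camera call.
- r.spot_in(picture, query): "extent" ([left, top, right, bottom] in pixels, round what is visible of it).
- r.trace(picture, query): "pixels" (480x640 bool, what is visible of it) and "extent" ([left, top, right, bottom] in pixels, round what is visible of it).
The state is a dict: "clock": time; "joint_pos": joint angles; "dq": joint speeds; "tau": joint torques, N m; "tcp_pos": TCP position; "eef_rot": TCP orientation; "force": force on the tool from outside, world axes, zero at the start; "torque": the same for the moment, N m; "gripper_width": finger opening in mm.
Only numpy, scipy, OpenCV 4.12 (cv2) and the standard library are available. Lean on these libraries where they do the work, as an engineer would, in place of code of your own. Each camera call takes 0.05 s, during which the arm holds its last target.

## Working session

There is one attempt and no reset: what is moved stays moved. The work goes in short steps, Python scripts to look and compute and a shell command to move; the robot and the scene stay as the last step left them, time stands still between calls to the robot, and variables do not carry over. Pictures are saved under pics/ and viewed, and the job is handed in when it is done.

```bash
ls; mkdir -p pics; python3 - <<'E'
from cell import r
import cv2
print(r.state())
for n in ["side","top","wrist"]:
    s=r.snapshot(n); cv2.imwrite(f"pics/{n}0.png",s["image"]); print(n,s["K"],s["world_from_camera"],[k for k in s])
E
```

```text
pics
{'clock': 0.0, 'joint_pos': array([ 1.14138689e+00,  2.59187988e-01,  2.07470917e-02,  1.33368471e+00,
       -5.26002570e-06,  1.41818462e+00]), 'dq': array([-0.00122227,  0.00149199,  0.00048951, -0.00057686,  0.00068422,
       -0.00012089]), 'tau': array([ 5.75637841e-04, -5.55645561e+01,  3.44525635e+01,  1.37606220e-02,
       -3.68405654e-05, -1.41762911e-05]), 'tcp_pos': array([150.20174515, 528.81518463, 241.66266276]), 'eef_rot': array([ 0.70021232,  0.09709989,  0.70047844, -0.09800138]), 'force': array([-0.14923724,  0.40855902, -0.74253991]), 'torque': array([ 0.00829872, -0.00837097,  0.02434061]), 'gripper_width': 85.35469029658579}
side [[596.94095612   0.         319.33666697]
 [  0.         596.94095612 229.92747419]
 [  0.           0.           1.        ]] [[ 7.95328710e-01  3.24471574e-01 -5.12025821e-01 -1.17775978e+02]
 [-6.06086127e-01  4.40391082e-01 -6.62355873e-01 -8.36949622e+02]
 [ 1.05759525e-02  8.37122388e-01  5.46913391e-01  7.37738491e+02]
 [ 0.00000000e+00  0.00000000e+00  0.00000000e+00  1.00000000e+00]] ['image', 'K', 'world_from_camera', 's
[... 195 characters left out ...]
798e+02]
 [-9.99984210e-01  5.46706715e-03  1.30013965e-03 -4.26997442e+00]
 [ 1.85330024e-03  1.02426312e-01  9.94738868e-01  1.46254835e+03]
 [ 0.00000000e+00  0.00000000e+00  0.00000000e+00  1.00000000e+00]] ['image', 'K', 'world_from_camera', 'shot']
wrist [[398.90879044   0.         320.73899641]
 [  0.         398.90879044 235.21236436]
 [  0.           0.           1.        ]] [[ 2.72874967e-01 -9.22215806e-01 -2.73965799e-01  8.10650665e+01]
 [ 9.62049355e-01  2.61416737e-01  7.82453105e-02  5.49385576e+02]
 [-5.39817076e-04 -2.84919807e-01  9.58551205e-01  3.72114914e+02]
 [ 0.00000000e+00  0.00000000e+00  0.00000000e+00  1.00000000e+00]] ['image', 'K', 'world_from_camera', 'shot']
```

View pics/top0.png

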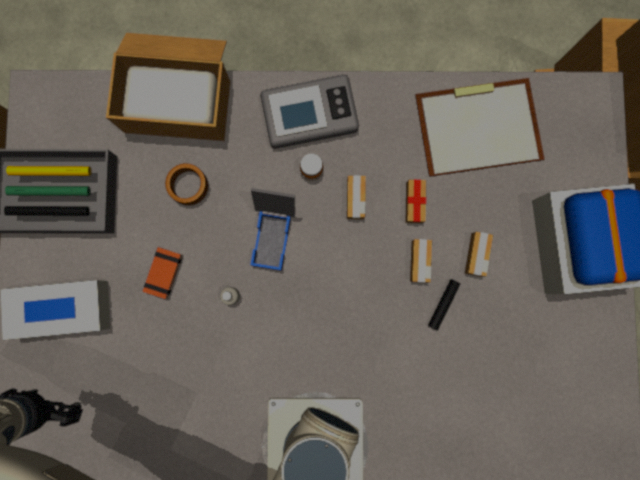

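View pics/side0.png

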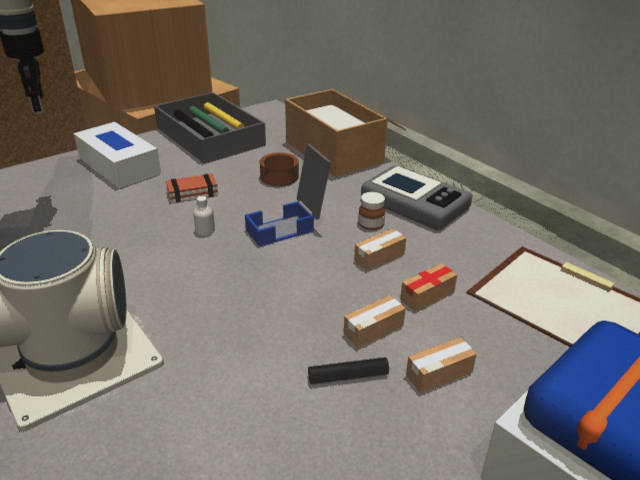

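View pics/wrist0.png

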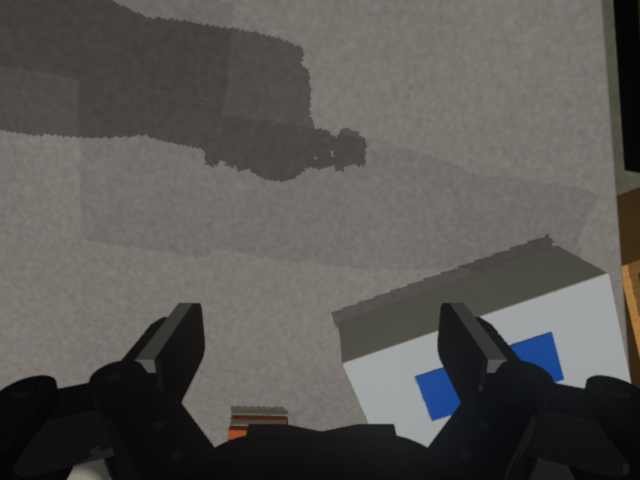

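```bash
cat > h.py <<'E'
import numpy as np, cv2
from cell import r
from scipy.spatial.transform import Rotation as R
def ray(s,u,v):
    K=s["K"];T=s["world_from_camera"]
    d=np.array([(u-K[0,2])/K[0,0],-(v-K[1,2])/K[1,1],-1.])
    return T[:3,3],T[:3,:3]@d
def onz(s,u,v,z):
    o,d=ray(s,u,v); return (o+d*(z-o[2])/d[2])
def proj(s,P):
    T=s["world_from_camera"];K=s["K"]
    c=T[:3,:3].T@(np.asarray(P,float)-T[:3,3]); 
    return np.array([K[0,0]*c[0]/-c[2]+K[0,2], K[1,1]*-c[1]/-c[2]+K[1,2]])
def pose():
    st=r.state(); q=st["eef_rot"]; return st["tcp_pos"],R.from_quat(np.r_[q[1:],q[0]]).as_matrix()
def delta(target,yang=None,p=None):
    """target TCP world; yang: desired world direction (deg, mod 180) of tool y (jaw axis)"""
    p0,M=pose(); p0=p0 if p is None else p
    d=M.T@(np.array(target)-p0)
    yw=0
    cur=np.degrees(np.arctan2(M[1,1],M[0,1]))
    if yang is not None:
        e=(yang-cur+90)%180-90
        yw=-np.radians(e) # tool x points down: + about x lowers world heading
    print("tcp",p0.round(1),"jaw dir",round(cur,1),"down",M[:,0].round(3),"| tx %.1f ty %.1f tz %.1f yaw %.3f"%(*d,yw), "q6",r.state()["joint_pos"][5].round(2))
def save(n,name):
    s=r.snapshot(n); cv2.imwrite("pics/"+name,s["image"]); return s
def rect(mask):
    c,_=cv2.findContours(mask.astype(np.uint8),cv2.RETR_EXTERNAL,cv2.CHAIN_APPROX_NONE)
    return cv2.minAreaRect(max(c,key=cv2.contourArea))
def st():
    s=r.state(); print("t",round(s["clock"],2),s["tcp_pos"].round(1),"F",s["force"].round(1),"w",round(s["gripper_width"],1))
E
python3 - <<'E'
from h import *
s=r.snapshot("top")
for q,z in [("carton1_center",44),("held_carton_center",44),("pile_center",32),("case",40),("lid",100),("bottle",85),("jar",70),("tape_roll",48),("flashlight",28)]:
    print(q)
    for d in r.trace(s,q):
        if d["score"]<.2: continue
        (c,wh,a)=rect(d["pixels"]); box=cv2.boxPoints((c,wh,a))
        P=np.array([onz(s,*b,z)[:2] for b in box])
        e=P[1]-P[0];f=P[2]-P[1]
        L,l=(e,f) if np.hypot(*e)>np.hypot(*f) else (f,e)
        print(round(d["score"],2),np.round(d["extent"]),"ctr",P.mean(0).round(),"L %.0f W %.0f ang %.1f"%(np.hypot(*L),np.hypot(*l),np.degrees(np.arctan2(L[1],L[0]))%180))
E
```

```text
carton1_center
held_carton_center
0.61 [406. 180. 427. 223.] ctr [ 597. -246.] L 105 W 47 ang 179.2
pile_center
0.6 [145. 246. 187. 298.] ctr [417. 376.] L 119 W 72 ang 162.8
case
0.79 [252. 191. 292. 270.] ctr [528. 107.] L 201 W 107 ang 0.5
0.2 [347. 176. 366. 219.] ctr [606. -99.] L 108 W 45 ang 179.8
lid
0.64 [248. 186. 295. 215.] ctr [584. 104.] L 107 W 56 ang 82.9
bottle
0.59 [218. 289. 240. 306.] ctr [363. 203.] L 45 W 40 ang 90.3
jar
0.63 [300. 157. 326. 178.] ctr [676.  13.] L 65 W 54 ang 0.3
tape_roll
0.83 [166. 165. 208. 206.] ctr [633. 319.] L 107 W 96 ang 45.4
0.72 [299. 155. 324. 179.] ctr [679.  12.] L 68 W 57 ang 0.3
0.39 [466. 231. 489. 279.] ctr [ 467. -398.] L 106 W 55 ang 169.4
flashlight
0.77 [431. 284. 460. 332.] ctr [ 343. -315.] L 129 W 28 ang 151.6
0.58 [250. 189. 294. 215.] ctr [595. 109.] L 118 W 57 ang 80.2
```

```bash
python3 - <<'E'
from h import *
delta([417,376,250],73)
E
```

```text
tcp [150.3 529.1 242.3] jaw dir 74.1 down [ 0.  0. -1.] | tx -7.7 ty -74.4 tz 298.4 yaw 0.020 q6 1.42
```

```bash
python3 -m creep '[{"tx":0,"ty":-9,"tz":37,"yaw":0},{"tx":0,"ty":-18,"tz":75,"yaw":0},{"tx":0,"ty":-28,"tz":112,"yaw":0},{"tx":0,"ty":-37,"tz":150,"yaw":0},{"tx":0,"ty":-46,"tz":187,"yaw":0},{"tx":0,"ty":-56,"tz":224,"yaw":0},{"tx":0,"ty":-65,"tz":262,"yaw":0.02},{"tx":0,"ty":-74,"tz":298,"yaw":0.02},{"tx":0,"ty":-74,"tz":298,"yaw":0.02},{"tx":0,"ty":-74,"tz":298,"yaw":0.02}]' -1
python3 - <<'E'
from h import *
delta([417,376,250],73)
s=save("wrist","w1.png")
for d in r.trace(s,"pile_center"):
    (c,wh,a)=rect(d["pixels"]); box=cv2.boxPoints((c,wh,a)); print(d["score"],box.round(1).tolist(),[onz(s,*b,32).round(1).tolist() for b in box])
E
```

```text
clock: 1.65
tcp_pos: [417.3, 375.9, 242.0]
eef_rot: [0.699, 0.105, 0.699, -0.105]
force: [0.5, 0.3, 0.2]
gripper_width: 85.8
tcp [417.3 375.9 242. ] jaw dir 72.9 down [-0.001 -0.    -1.   ] | tx -8.0 ty 0.0 tz -0.4 yaw -0.002 q6 0.88
0.88 [[290.0, 135.0], [363.0, 135.0], [363.0, 266.0], [290.0, 266.0]] [[355.0, 369.3, 32.0], [372.8, 427.1, 32.0], [484.6, 396.4, 32.0], [465.0, 332.9, 32.0]]
```

View pics/w1.png

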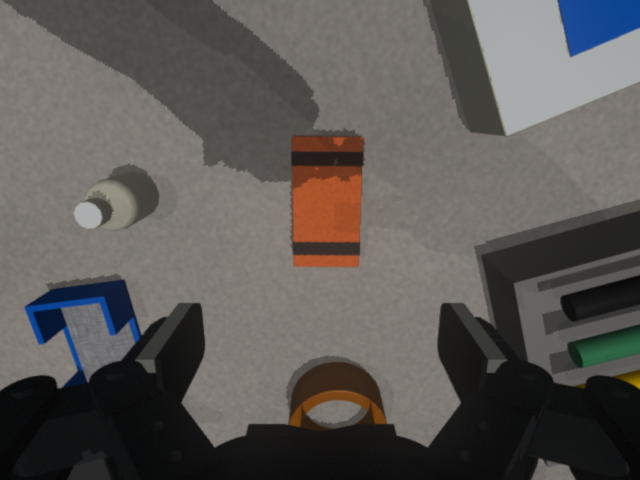

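```bash
python3 - <<'E'
from h import *
s=save("wrist","w2.png")
print(s["world_from_camera"].round(3))
d=r.trace(s,"pile_center")[0]
m=d["pixels"]
for v in (140,160,180,200,220,240,260):
    x=np.where(m[v])[0]; a,b=onz(s,x[0]-.0,v,32),onz(s,x[-1]+1,v,32); print(v,x[0],x[-1]+1,a.round(1),b.round(1),np.hypot(*(b-a)[:2]).round(1))
for u in (300,320,340,355):
    y=np.where(m[:,u])[0]; a,b=onz(s,u,y[0],32),onz(s,u,y[-1]+1,32); print(u,y[0],y[-1]+1,a.round(1),b.round(1),np.hypot(*(b-a)[:2]).round(1))
print("proj tcp",proj(s,pose()[0]), proj(s,[417,376,5]))
E
```

```text
[[ 2.92000e-01 -9.17000e-01 -2.73000e-01  3.47412e+02]
 [ 9.57000e-01  2.80000e-01  8.30000e-02  3.98439e+02]
 [ 1.00000e-03 -2.85000e-01  9.59000e-01  3.72700e+02]
 [ 0.00000e+00  0.00000e+00  0.00000e+00  1.00000e+00]]
140 292 362 [358.3 370.3  32. ] [375.3 426.1  32. ] 58.2
160 292 363 [373.9 365.2  32. ] [391.4 422.5  32. ] 59.9
180 291 361 [389.7 359.1  32. ] [407.2 416.4  32. ] 59.9
200 292 360 [406.5 354.5  32. ] [423.7 411.   32. ] 59.0
220 292 360 [423.5 349.   32. ] [441.  406.3  32. ] 59.9
240 292 359 [441.1 343.2  32. ] [458.6 400.5  32. ] 59.9
260 293 358 [459.4 338.2  32. ] [476.6 394.6  32. ] 59.0
300 137 268 [357.9 377.5  32. ] [468.6 341.9  32. ] 116.3
320 137 268 [362.8 393.3  32. ] [474.  359.4  32. ] 116.3
340 137 269 [367.6 409.2  32. ] [480.2 376.5  32. ] 117.3
355 137 269 [371.2 421.1  32. ] [484.2 389.7  32. ] 117.3
proj tcp [319.05638703 322.1214993 ] [319.25637341 198.19423757]
```

```bash
python3 - <<'E'
from h import *
delta([480,110,240],81.5)
E
```

```text
tcp [415.8 377.  242.5] jaw dir 73.1 down [ 0.  0. -1.] | tx 2.4 ty -236.8 tz 139.1 yaw -0.147 q6 0.88
```

```bash
python3 -m creep '[{"tx":0,"ty":-30,"tz":17,"yaw":0},{"tx":0,"ty":-60,"tz":35,"yaw":-0.05},{"tx":0,"ty":-90,"tz":52,"yaw":-0.1},{"tx":0,"ty":-120,"tz":70,"yaw":-0.147},{"tx":0,"ty":-150,"tz":88,"yaw":-0.147},{"tx":0,"ty":-180,"tz":105,"yaw":-0.147},{"tx":0,"ty":-210,"tz":122,"yaw":-0.147},{"tx":0,"ty":-237,"tz":139,"yaw":-0.147},{"tx":0,"ty":-237,"tz":139,"yaw":-0.147},{"tx":0,"ty":-237,"tz":139,"yaw":-0.147}]' -1
python3 - <<'E'
from h import *
delta([480,110,240],81.5)
s=save("wrist","w3.png")
for q in ("case","lid"):
  for d in r.spot_in(s,q): print(q,d)
big=cv2.resize(s["image"][100:400,120:520],None,fx=2,fy=2,interpolation=cv2.INTER_CUBIC); cv2.imwrite("pics/w3b.png",big)
np.save("s3.npy",s,allow_pickle=True)
E
```

```text
clock: 2.85
tcp_pos: [480.1, 109.3, 242.5]
eef_rot: [0.705, 0.053, 0.705, -0.053]
force: [0.5, 0.3, 1.0]
gripper_width: 85.2
tcp [480.1 109.3 242.5] jaw dir 81.4 down [ 0.  0. -1.] | tx 2.5 ty 0.7 tz -0.2 yaw -0.002 q6 0.2
case {'extent': [250.8, 142.7, 411.1, 442.1], 'score': 0.8}
case {'extent': [247.9, 300.4, 410.6, 434.4], 'score': 0.41}
lid {'extent': [250.8, 296.1, 412.9, 439.0], 'score': 0.8}
```

View pics/w3b.png

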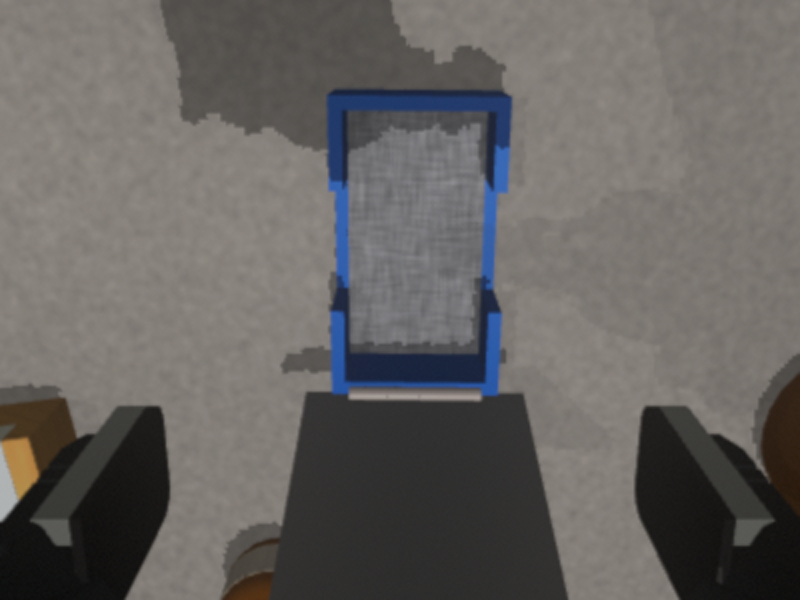

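View pics/w3.png

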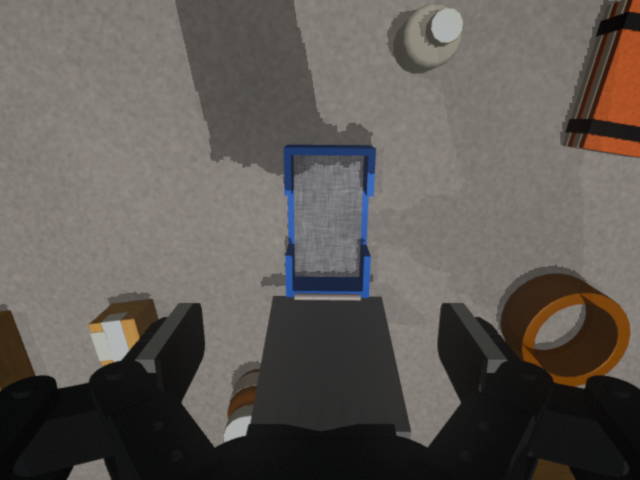

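```bash
python3 - <<'E'
from h import *
s=np.load("s3.npy",allow_pickle=True).item()
f=lambda u,v:(u/2+120-.25,v/2+100-.25)
pts={"NL":((328,92),40,-67,38),"NR":((512,94),40,-67,-38),"FL":((332,394),40,67,38),"FR":((498,394),40,67,-38),"fFL":((348,354),5,61,32),"fFR":((482,354),5,61,-32),"iNL":((347,110),40,-61,32),"iNR":((489,110),40,-61,-32),"iFL":((346,383),40,61,32),"iFR":((485,383),40,61,-32)}
A=[];B=[]
# image left is world? print
for k,((u,v),z,x,y) in pts.items():
    P=onz(s,*f(u,v),z); print(k,P.round(1)); A.append((x,-y));B.append(P[:2])
A=np.array(A,float);B=np.array(B)
best=None
for sg in (1,-1):
    A2=A*[1,sg]
    a=A2-A2.mean(0);b=B-B.mean(0)
    th=np.arctan2((a[:,0]*b[:,1]-a[:,1]*b[:,0]).sum(),(a*b).sum())
    Rm=np.array([[np.cos(th),-np.sin(th)],[np.sin(th),np.cos(th)]])
    t=B.mean(0)-Rm@A2.mean(0); e=B-(A2@Rm.T+t)
    print(sg,np.degrees(th),t,"\n",e.round(1).tolist())
E
```

```text
NL [427.1  87.8  40. ]
NR [439.1 161.9  40. ]
FL [560.1  65.9  40. ]
FR [571.4 140.8  40. ]
fFL [555.8  71.8   5. ]
fFR [565.8 137.6   5. ]
iNL [435.4  94.2  40. ]
iNR [444.1 151.9  40. ]
iFL [555.7  73.2  40. ]
iFR [565.1 135.6  40. ]
1 -8.904005841168722 [499.91361307 113.94098569] 
 [[-0.7, 1.0], [-0.5, 0.1], [-0.1, -0.1], [-0.5, -0.3], [0.6, -1.1], [0.6, 1.4], [0.7, 2.4], [-0.5, -3.1], [0.4, 0.3], [-0.0, -0.5]]
-1 -9.034281886805578 [499.91793776 113.96838619] 
 [[-12.6, -74.3], [11.4, 74.9], [-12.0, -75.1], [11.3, 74.9], [-9.4, -64.2], [10.6, 64.8], [-9.3, -60.9], [9.5, 59.9], [-9.5, -62.8], [10.0, 62.8]]
```

```bash
python3 - <<'E'
from h import *
delta([410.4,384.2,130],72.6)
E
```

```text
tcp [480.  110.2 242.4] jaw dir 81.5 down [ 0.  0. -1.] | tx 112.4 ty 260.7 tz -109.3 yaw 0.155 q6 0.2
```

```bash
python3 -m creep '[{"tx":0,"ty":35,"tz":-15,"yaw":0},{"tx":0,"ty":70,"tz":-29,"yaw":0.05},{"tx":0,"ty":105,"tz":-44,"yaw":0.1},{"tx":0,"ty":140,"tz":-58,"yaw":0.155},{"tx":10,"ty":175,"tz":-73,"yaw":0.155},{"tx":35,"ty":205,"tz":-86,"yaw":0.155},{"tx":65,"ty":235,"tz":-98,"yaw":0.155},{"tx":95,"ty":261,"tz":-109,"yaw":0.155},{"tx":112,"ty":261,"tz":-109,"yaw":0.155},{"tx":112,"ty":261,"tz":-109,"yaw":0.155}]' -1
python3 - <<'E'
from h import *
delta([410.4,384.2,10],72.6)
s=save("wrist","w4.png")
E
```

```text
clock: 4.0
tcp_pos: [409.1, 384.3, 127.7]
eef_rot: [0.698, 0.105, 0.7, -0.107]
force: [0.6, 1.0, 0.6]
gripper_width: 85.2
tcp [409.1 384.3 127.7] jaw dir 72.7 down [-0.004 -0.003 -1.   ] | tx 117.7 ty 0.7 tz 1.7 yaw 0.002 q6 0.91
```

View pics/w4.png

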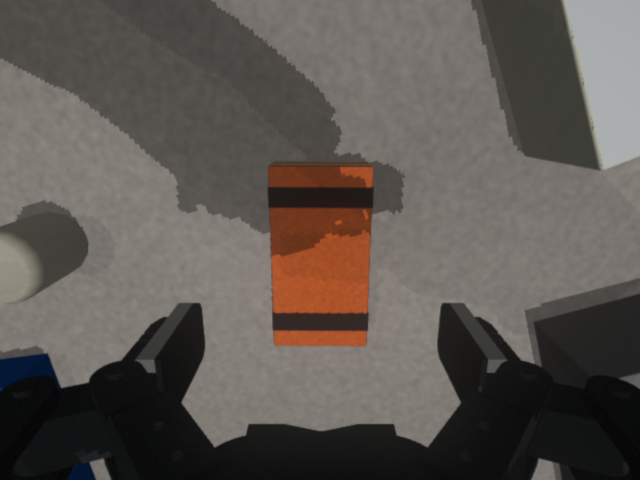

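```bash
python3 -m creep '[{"tx":25,"ty":0,"tz":0,"yaw":0},{"tx":50,"ty":0,"tz":0,"yaw":0},{"tx":75,"ty":0,"tz":0,"yaw":0},{"tx":95,"ty":0,"tz":0,"yaw":0},{"tx":110,"ty":0,"tz":0,"yaw":0},{"tx":119,"ty":0,"tz":0,"yaw":0},{"tx":119,"ty":0,"tz":0,"yaw":0},{"tx":119,"ty":0,"tz":0,"yaw":0},{"tx":119,"ty":0,"tz":0,"yaw":0},{"tx":119,"ty":0,"tz":0,"yaw":0}]' -1
python3 - <<'E'
from h import *
delta([410.4,384.2,10],72.6)
s=save("wrist","w5.png")
E
```

```text
clock: 5.05
tcp_pos: [411.9, 383.8, 12.1]
eef_rot: [0.699, 0.108, 0.699, -0.107]
force: [0.0, 0.3, 0.1]
gripper_width: 85.5
tcp [411.9 383.8  12.1] jaw dir 72.5 down [ 0.001  0.001 -1.   ] | tx 2.1 ty -0.0 tz -1.6 yaw -0.001 q6 0.91
```

View pics/w5.png

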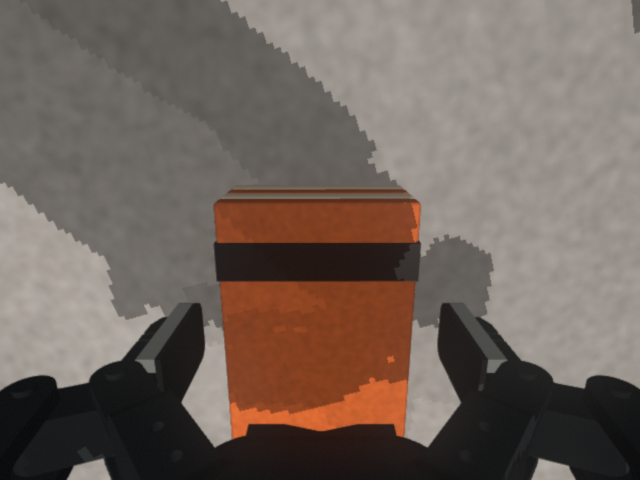

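```bash
python3 -m creep '[{"tx":0,"ty":0,"tz":0,"yaw":0},{"tx":0,"ty":0,"tz":0,"yaw":0},{"tx":0,"ty":0,"tz":0,"yaw":0},{"tx":0,"ty":0,"tz":0,"yaw":0},{"tx":0,"ty":0,"tz":0,"yaw":0},{"tx":0,"ty":0,"tz":0,"yaw":0},{"tx":0,"ty":0,"tz":0,"yaw":0},{"tx":0,"ty":0,"tz":0,"yaw":0},{"tx":0,"ty":0,"tz":0,"yaw":0},{"tx":0,"ty":0,"tz":0,"yaw":0}]' 1
python3 - <<'E'
from h import *
delta([410.4,384.2,10],72.6); st()
s=save("wrist","w6.png")
E
```

```text
clock: 6.1
tcp_pos: [411.6, 383.5, 11.8]
eef_rot: [0.699, 0.107, 0.699, -0.107]
force: [-2.0, -0.6, 6.0]
gripper_width: 58.7
tcp [411.6 383.5  11.8] jaw dir 72.5 down [ 0.  0. -1.] | tx 1.8 ty 0.4 tz -1.3 yaw -0.001 q6 0.91
t 6.1 [411.6 383.5  11.8] F [-2.  -0.6  6. ] w 58.7
```

View pics/w6.png

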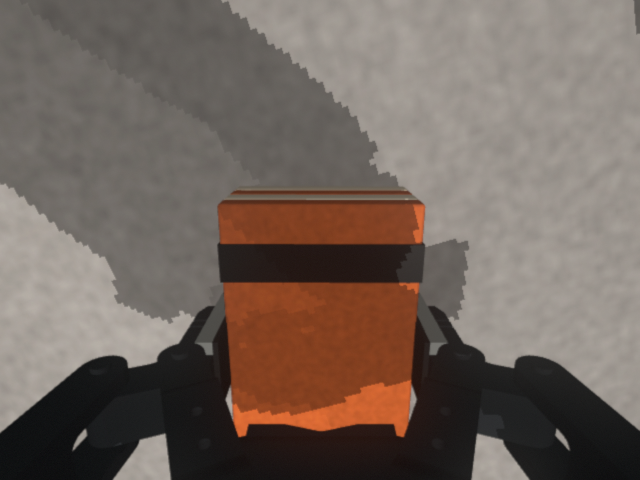

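```bash
python3 - <<'E'
from h import *
delta([485.5,116.2,100],81.1)
E
python3 -m creep '[{"tx":-10,"ty":0,"tz":0,"yaw":0},{"tx":-25,"ty":0,"tz":0,"yaw":0},{"tx":-45,"ty":0,"tz":0,"yaw":0},{"tx":-65,"ty":0,"tz":0,"yaw":0},{"tx":-80,"ty":0,"tz":0,"yaw":0},{"tx":-88,"ty":0,"tz":0,"yaw":0},{"tx":-88,"ty":0,"tz":0,"yaw":0},{"tx":-88,"ty":0,"tz":0,"yaw":0},{"tx":-88,"ty":0,"tz":0,"yaw":0},{"tx":-88,"ty":0,"tz":0,"yaw":0}]'
python3 - <<'E'
from h import *
delta([485.5,116.2,100],81.1);st()
s=save("wrist","w7.png")
E
```

```text
tcp [411.5 383.4  11.8] jaw dir 72.5 down [ 0. -0. -1.] | tx -88.2 ty -232.7 tz 150.8 yaw -0.149 q6 0.91
clock: 7.15
tcp_pos: [411.2, 383.3, 98.5]
eef_rot: [0.699, 0.107, 0.699, -0.108]
force: [-0.1, -0.4, -3.2]
gripper_width: 58.8
tcp [411.2 383.3  98.5] jaw dir 72.5 down [-0.001 -0.001 -1.   ] | tx -1.4 ty -232.5 tz 151.0 yaw -0.149 q6 0.91
t 7.15 [411.2 383.3  98.5] F [-0.1 -0.4 -3.2] w 58.8
```

View pics/w7.png

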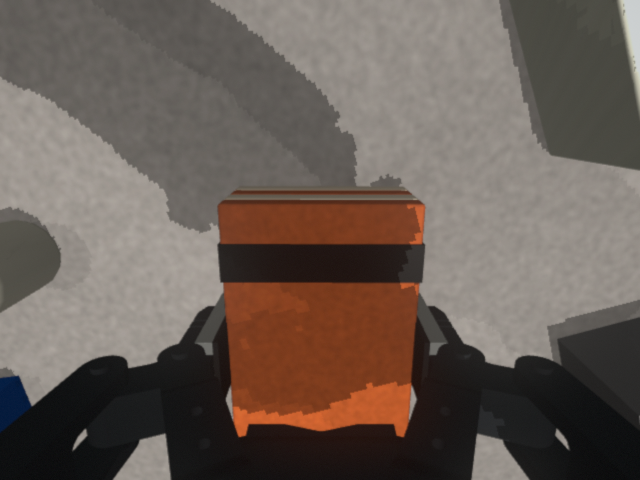

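```bash
python3 -m creep '[{"tx":0,"ty":-15,"tz":10,"yaw":0},{"tx":0,"ty":-45,"tz":29,"yaw":-0.04},{"tx":0,"ty":-78,"tz":50,"yaw":-0.08},{"tx":0,"ty":-111,"tz":72,"yaw":-0.12},{"tx":0,"ty":-144,"tz":93,"yaw":-0.149},{"tx":0,"ty":-177,"tz":115,"yaw":-0.149},{"tx":0,"ty":-207,"tz":134,"yaw":-0.149},{"tx":0,"ty":-226,"tz":147,"yaw":-0.149},{"tx":0,"ty":-232.5,"tz":151,"yaw":-0.149},{"tx":0,"ty":-232.5,"tz":151,"yaw":-0.149}]'
python3 - <<'E'
from h import *
delta([485.5,116.2,72],81.1);st()
s=save("wrist","w8.png"); save("side","sd8.png")
E
```

```text
clock: 8.2
tcp_pos: [485.9, 115.7, 99.1]
eef_rot: [0.705, 0.056, 0.705, -0.056]
force: [0.1, 0.9, -4.5]
gripper_width: 59.5
tcp [485.9 115.7  99.1] jaw dir 81.0 down [-0.  0. -1.] | tx 27.1 ty 0.5 tz -0.5 yaw -0.002 q6 0.22
t 8.2 [485.9 115.7  99.1] F [ 0.1  0.9 -4.5] w 59.5
```

View pics/w8.png

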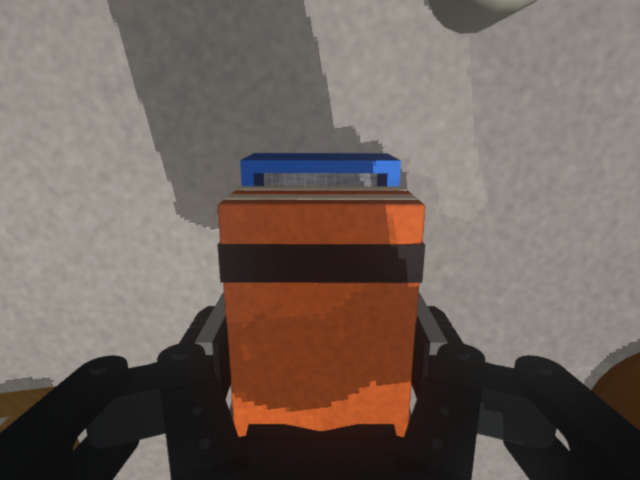

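View pics/sd8.png

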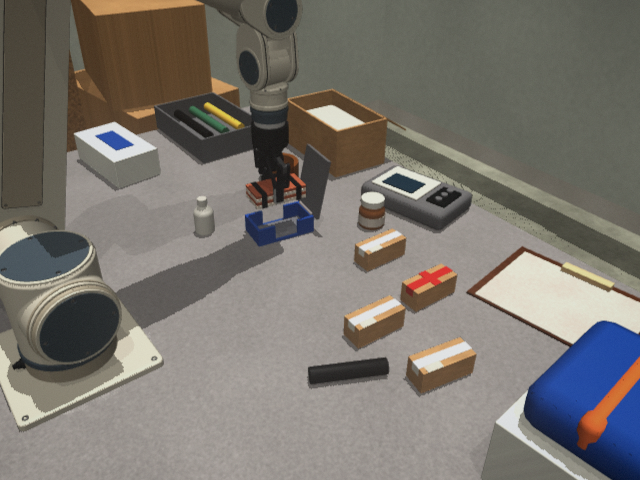

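```bash
python3 - <<'E'
from h import *
s=r.snapshot("wrist")
c=np.array([499.9,113.9]);a=np.radians(-8.9);ex=np.array([np.cos(a),np.sin(a)]);ey=np.array([-ex[1],ex[0]])
for n,u,v,z in [("pile bot near L",233,188,87),("pile bot near R",409,188,87),("topL",219,203,119),("topR",424,203,119),("rim out L",242,157,40),("rim out R",400,157,40),("rim in",264,173,40),("rim in",377,173,40)]:
    P=onz(s,u,v,z)[:2]-c; print(n,(P@ex).round(1),(P@ey).round(1))
cv2.imwrite("pics/w9b.png",cv2.resize(s["image"][130:330,170:470],None,fx=2.6,fy=2.6,interpolation=cv2.INTER_CUBIC))
E
```

```text
pile bot near L -62.1 -30.0
pile bot near R -62.1 33.4
topL -63.4 -27.2
topR -63.4 30.7
rim out L -68.7 -35.3
rim out R -68.7 38.7
rim in -61.2 -25.3
rim in -61.2 28.3
```

View pics/w9b.png

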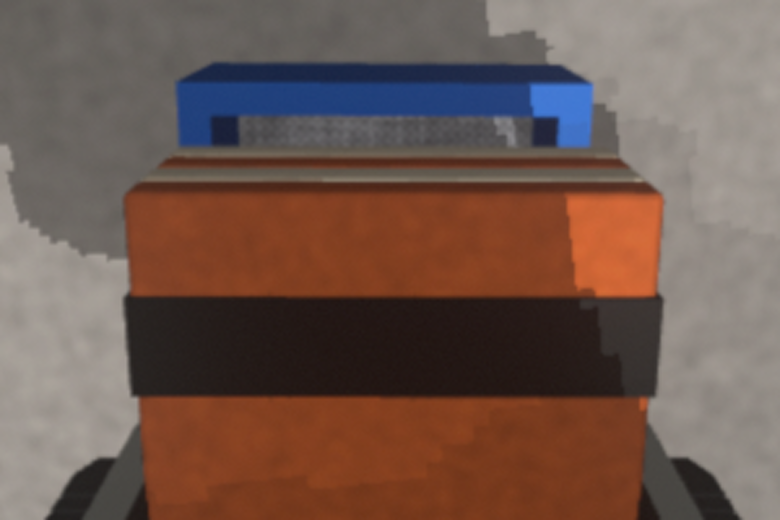

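```bash
python3 -m creep '[{"tx":8,"ty":0,"tz":-2,"yaw":0},{"tx":18,"ty":0,"tz":-2,"yaw":0},{"tx":28,"ty":0,"tz":-2,"yaw":0},{"tx":36,"ty":0,"tz":-2,"yaw":0},{"tx":42,"ty":0,"tz":-2,"yaw":0},{"tx":45,"ty":0,"tz":-2,"yaw":0},{"tx":47,"ty":0,"tz":-2,"yaw":0},{"tx":49,"ty":0,"tz":-2,"yaw":0},{"tx":50,"ty":0,"tz":-2,"yaw":0},{"tx":50,"ty":0,"tz":-2,"yaw":0}]'
python3 - <<'E'
from h import *
st()
s=save("wrist","w10.png")
E
```

```text
clock: 9.35
tcp_pos: [484.6, 116.6, 50.2]
eef_rot: [0.706, 0.055, 0.704, -0.055]
force: [-0.4, -1.3, 3.0]
gripper_width: 59.6
t 9.35 [484.6 116.6  50.2] F [-0.4 -1.3  3. ] w 59.6
```

View pics/w10.png

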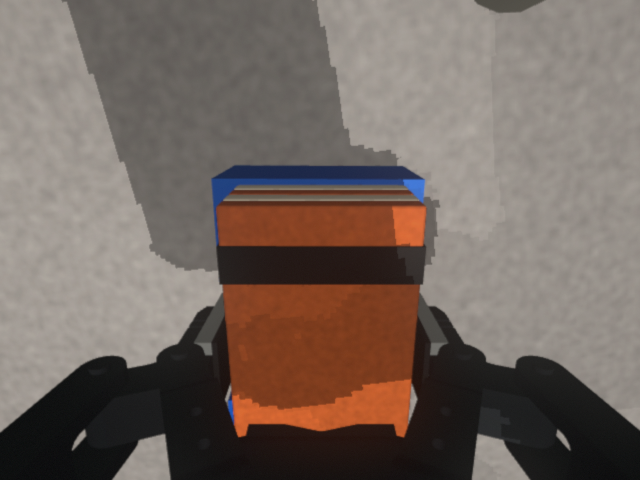

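```bash
python3 -m creep '[{"tx":1,"ty":0,"tz":0.5,"yaw":0},{"tx":2,"ty":0,"tz":1,"yaw":0},{"tx":3,"ty":0,"tz":1.5,"yaw":0},{"tx":4,"ty":0,"tz":2,"yaw":0},{"tx":5,"ty":0,"tz":2,"yaw":0},{"tx":6,"ty":0,"tz":2.5,"yaw":0},{"tx":7,"ty":0,"tz":2.5,"yaw":0},{"tx":7,"ty":0,"tz":2.5,"yaw":0},{"tx":7,"ty":0,"tz":2.5,"yaw":0},{"tx":7,"ty":0,"tz":2.5,"yaw":0}]'
python3 - <<'E'
from h import *
st()
s=save("wrist","w11.png")
E
```

```text
clock: 10.4
tcp_pos: [487.6, 116.2, 43.8]
eef_rot: [0.706, 0.055, 0.704, -0.055]
force: [0.9, -1.7, 10.8]
gripper_width: 58.9
t 10.4 [487.6 116.2  43.8] F [ 0.9 -1.7 10.8] w 58.9
```

View pics/w11.png

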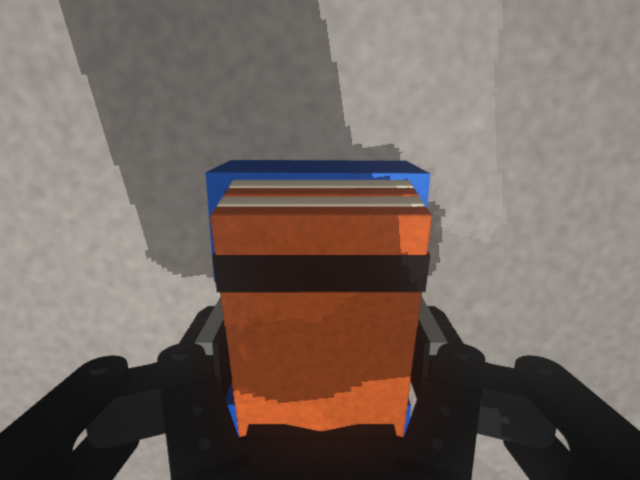

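```bash
python3 -m creep '[{"tx":1,"ty":0,"tz":0.5,"yaw":0},{"tx":2,"ty":0,"tz":0.5,"yaw":0},{"tx":3,"ty":0,"tz":1,"yaw":0},{"tx":4,"ty":0,"tz":1,"yaw":0},{"tx":5,"ty":0,"tz":1.5,"yaw":0},{"tx":6,"ty":0,"tz":1.5,"yaw":0},{"tx":7,"ty":0,"tz":2,"yaw":0},{"tx":7,"ty":0,"tz":2,"yaw":0},{"tx":7,"ty":0,"tz":2,"yaw":0},{"tx":7,"ty":0,"tz":2,"yaw":0}]'
python3 - <<'E'
from h import *
st()
s=save("wrist","w12.png");save("side","sd12.png")
E
```

```text
clock: 11.45
tcp_pos: [489.8, 115.9, 36.7]
eef_rot: [0.706, 0.055, 0.704, -0.055]
force: [1.7, -0.8, 10.6]
gripper_width: 58.8
t 11.45 [489.8 115.9  36.7] F [ 1.7 -0.8 10.6] w 58.8
```

View pics/w12.png

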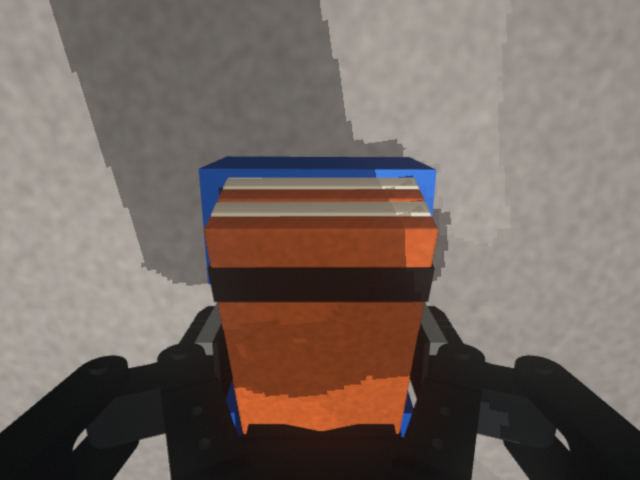

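View pics/sd12.png

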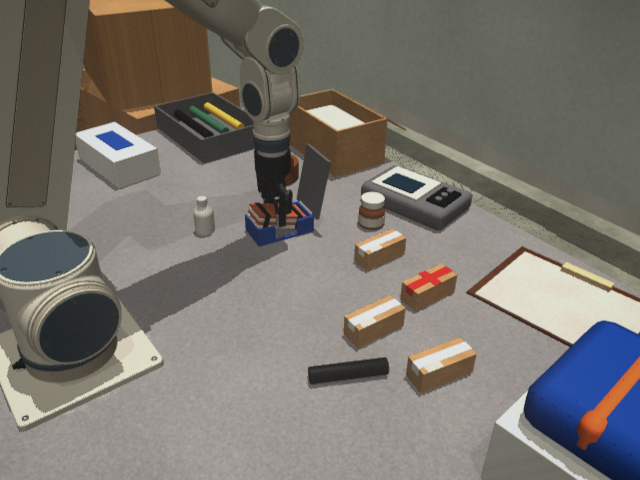

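```bash
python3 -m creep '[{"tx":0,"ty":0,"tz":0.5,"yaw":0},{"tx":0,"ty":0,"tz":1,"yaw":0},{"tx":0,"ty":0,"tz":1.5,"yaw":0},{"tx":0,"ty":0,"tz":2,"yaw":0},{"tx":0,"ty":0,"tz":2.5,"yaw":0},{"tx":0,"ty":0,"tz":3,"yaw":0},{"tx":0,"ty":0,"tz":3,"yaw":0},{"tx":0.5,"ty":0,"tz":3,"yaw":0},{"tx":1,"ty":0,"tz":3,"yaw":0},{"tx":1,"ty":0,"tz":3,"yaw":0}]'
python3 - <<'E'
from h import *
st()
s=save("wrist","w13.png")
E
```

```text
clock: 12.55
tcp_pos: [491.2, 115.8, 35.5]
eef_rot: [0.705, 0.055, 0.705, -0.055]
force: [-4.4, 0.9, 12.4]
gripper_width: 58.8
t 12.55 [491.2 115.8  35.5] F [-4.4  0.9 12.4] w 58.8
```

View pics/w13.png

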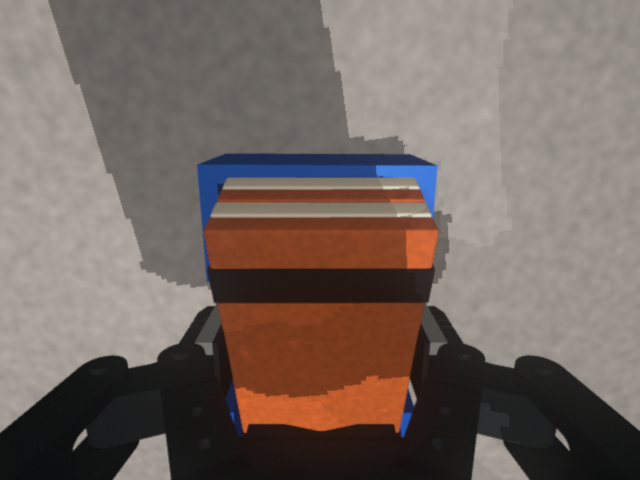

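```bash
python3 -m creep '[{"tx":-0.5,"ty":0,"tz":0.5,"yaw":0},{"tx":-1,"ty":0,"tz":1,"yaw":0},{"tx":-1,"ty":0,"tz":1.5,"yaw":0},{"tx":-1,"ty":0,"tz":2,"yaw":0},{"tx":-1,"ty":0,"tz":2,"yaw":0},{"tx":-0.5,"ty":0,"tz":2,"yaw":0},{"tx":0,"ty":0,"tz":2,"yaw":0},{"tx":1,"ty":0,"tz":2,"yaw":0},{"tx":2,"ty":0,"tz":2,"yaw":0},{"tx":2,"ty":0,"tz":2,"yaw":0}]'
python3 - <<'E'
from h import *
st()
s=save("wrist","w14.png")
E
```

```text
clock: 13.6
tcp_pos: [493.5, 115.3, 33.4]
eef_rot: [0.706, 0.055, 0.704, -0.055]
force: [-7.7, -0.1, 15.9]
gripper_width: 58.9
t 13.6 [493.5 115.3  33.4] F [-7.7 -0.1 15.9] w 58.9
```

View pics/w14.png

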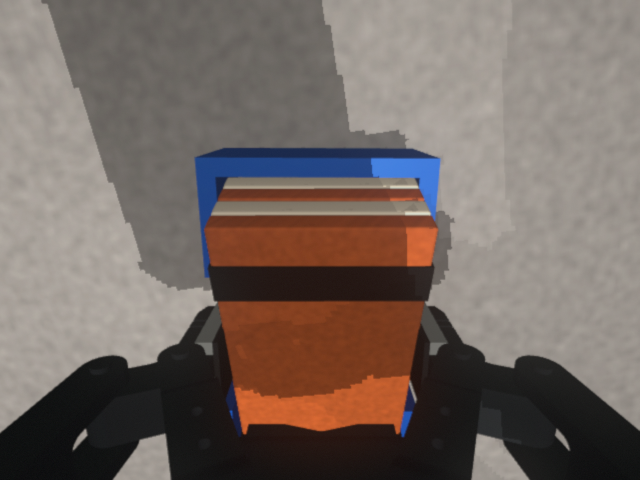

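```bash
python3 -m creep '[{"tx":1,"ty":0,"tz":0,"yaw":0},{"tx":2,"ty":0,"tz":-0.2,"yaw":0},{"tx":3,"ty":0,"tz":-0.4,"yaw":0},{"tx":4,"ty":0,"tz":-0.6,"yaw":0},{"tx":5,"ty":0,"tz":-0.8,"yaw":0},{"tx":6,"ty":0,"tz":-1,"yaw":0},{"tx":7,"ty":0,"tz":-1,"yaw":0},{"tx":8,"ty":0,"tz":-1,"yaw":0},{"tx":8,"ty":0,"tz":-1,"yaw":0},{"tx":8,"ty":0,"tz":-1,"yaw":0}]'
python3 - <<'E'
from h import *
st()
s=save("wrist","w15.png")
E
```

```text
clock: 14.65
tcp_pos: [492.8, 115.8, 26.2]
eef_rot: [0.706, 0.055, 0.704, -0.055]
force: [-9.7, 1.1, 23.9]
gripper_width: 59.5
t 14.65 [492.8 115.8  26.2] F [-9.7  1.1 23.9] w 59.5
```

View pics/w15.png

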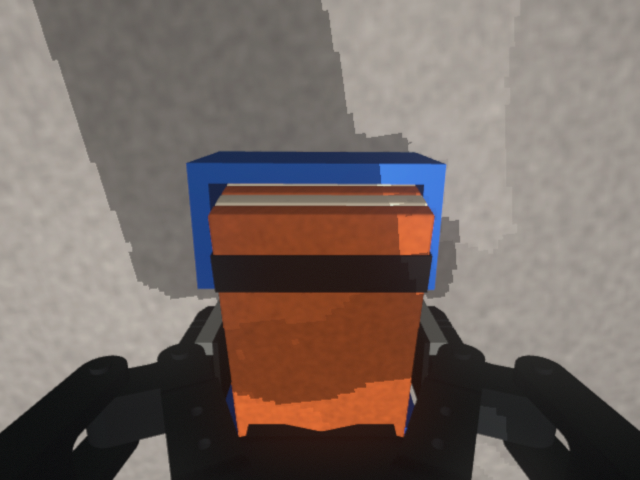

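```bash
python3 -m creep '[{"tx":1,"ty":0,"tz":-0.5,"yaw":0},{"tx":2,"ty":0,"tz":-1,"yaw":0},{"tx":3,"ty":0,"tz":-1.2,"yaw":0},{"tx":4,"ty":0,"tz":-1.4,"yaw":0},{"tx":5,"ty":0,"tz":-1.6,"yaw":0},{"tx":6,"ty":0,"tz":-1.8,"yaw":0},{"tx":7,"ty":0,"tz":-2,"yaw":0},{"tx":8,"ty":0,"tz":-2,"yaw":0},{"tx":9,"ty":0,"tz":-2,"yaw":0},{"tx":9,"ty":0,"tz":-2,"yaw":0}]'
python3 - <<'E'
from h import *
st()
s=save("wrist","w16.png")
E
```

```text
clock: 15.7
tcp_pos: [490.4, 116.1, 16.2]
eef_rot: [0.705, 0.055, 0.705, -0.055]
force: [-7.3, 2.6, 12.7]
gripper_width: 59.3
t 15.7 [490.4 116.1  16.2] F [-7.3  2.6 12.7] w 59.3
```

View pics/w16.png

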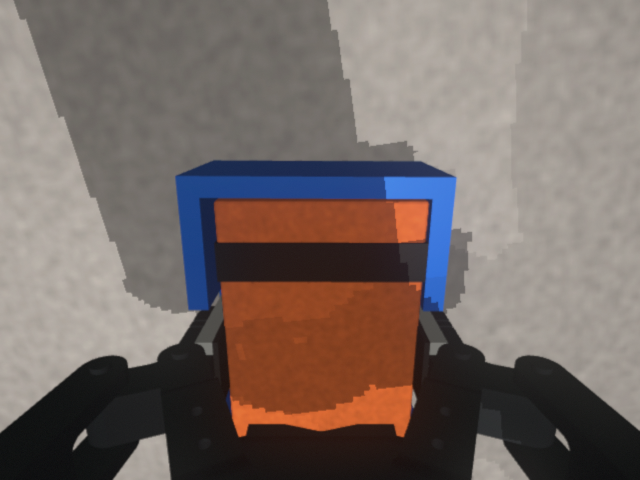

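```bash
python3 -m creep '[{"tx":0,"ty":0,"tz":0,"yaw":0},{"tx":0,"ty":0,"tz":0,"yaw":0},{"tx":0,"ty":0,"tz":0,"yaw":0},{"tx":0,"ty":0,"tz":0,"yaw":0},{"tx":0,"ty":0,"tz":0,"yaw":0},{"tx":-10,"ty":0,"tz":0,"yaw":0},{"tx":-35,"ty":0,"tz":0,"yaw":0},{"tx":-70,"ty":0,"tz":0,"yaw":0},{"tx":-105,"ty":0,"tz":0,"yaw":0},{"tx":-140,"ty":0,"tz":0,"yaw":0}]' -1
python3 -m creep '[{"tx":-30,"ty":0,"tz":0,"yaw":0},{"tx":-60,"ty":0,"tz":0,"yaw":0},{"tx":-80,"ty":0,"tz":0,"yaw":0},{"tx":-80,"ty":0,"tz":0,"yaw":0},{"tx":-80,"ty":0,"tz":0,"yaw":0},{"tx":-80,"ty":0,"tz":0,"yaw":0},{"tx":-80,"ty":0,"tz":0,"yaw":0},{"tx":-80,"ty":0,"tz":0,"yaw":0},{"tx":-80,"ty":0,"tz":0,"yaw":0},{"tx":-80,"ty":0,"tz":0,"yaw":0}]' 1
python3 - <<'E'
from h import *
st()
s=save("wrist","w17.png"); np.save("s17.npy",s,allow_pickle=True); s=save("side","sd17.png")
cv2.imwrite("pics/sd17b.png",cv2.resize(s["image"][130:260,220:350],None,fx=4,fy=4,interpolation=cv2.INTER_CUBIC))
E
```

```text
clock: 16.75
tcp_pos: [490.0, 115.7, 157.5]
eef_rot: [0.705, 0.055, 0.705, -0.055]
force: [0.4, 0.7, -0.2]
gripper_width: 85.3
clock: 17.75
tcp_pos: [490.2, 115.7, 235.1]
eef_rot: [0.705, 0.055, 0.705, -0.055]
force: [-0.3, -0.0, 0.2]
gripper_width: -0.2
t 17.75 [490.2 115.7 235.1] F [-0.3 -0.   0.2] w -0.2
```

View pics/w17.png

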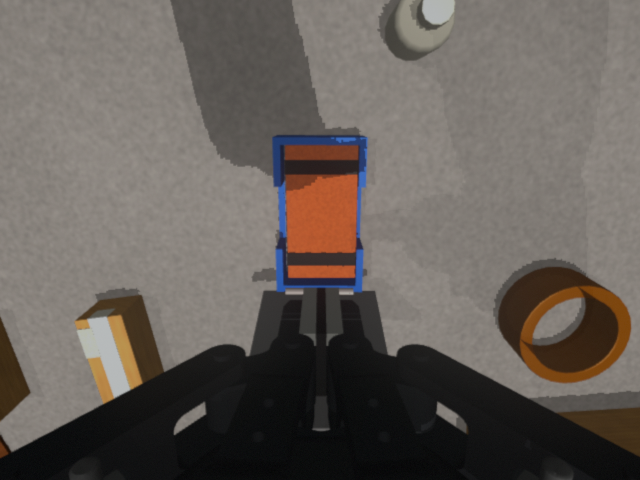

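View pics/sd17b.png

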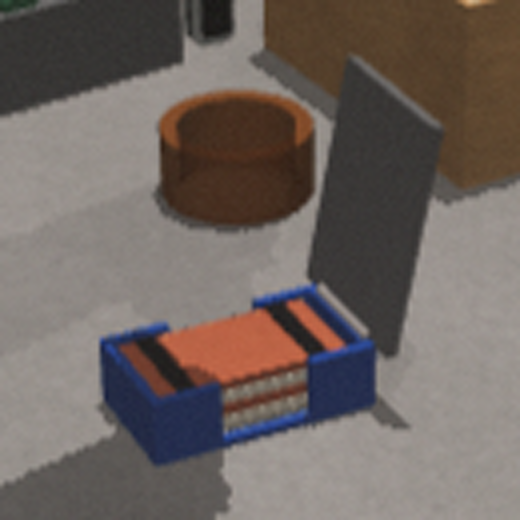

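```bash
python3 - <<'E'
from h import *
s=r.snapshot("side")
a=np.radians(-8.9);ex=np.array([np.cos(a),np.sin(a),0]);ey=np.array([-ex[1],ex[0],0]);H=np.array([566.1,103.5,40])
for th in (1.5,1.57,1.65,1.7,1.75,1.8,1.85,1.9):
    d=-np.cos(th)*ex+np.array([0,0,np.sin(th)]); 
    n=np.sin(th)*ex+np.array([0,0,np.cos(th)])
    print(th,[proj(s,H+136*d+k*ey+o*n).round(1).tolist() for k in(50,-50) for o in (0,7)])
E
```

```text
1.5 [[290.1, 144.8], [293.0, 143.9], [311.3, 163.1], [314.3, 162.2]]
1.57 [[294.0, 143.8], [296.8, 143.2], [315.3, 162.0], [318.3, 161.3]]
1.65 [[298.4, 143.0], [301.2, 142.6], [319.9, 161.1], [322.8, 160.7]]
1.7 [[301.1, 142.7], [303.9, 142.5], [322.8, 160.7], [325.6, 160.4]]
1.75 [[303.8, 142.5], [306.6, 142.5], [325.5, 160.5], [328.4, 160.4]]
1.8 [[306.5, 142.5], [309.2, 142.6], [328.3, 160.5], [331.1, 160.5]]
1.85 [[309.1, 142.7], [311.8, 142.9], [331.0, 160.6], [333.8, 160.7]]
1.9 [[311.7, 142.9], [314.3, 143.3], [333.7, 160.8], [336.3, 161.1]]
```

```bash
cat >> h.py <<'E'
_a=np.radians(-8.9);EX=np.array([np.cos(_a),np.sin(_a),0]);EY=np.array([-EX[1],EX[0],0]);C0=np.array([499.9,113.9,0])
def W(x,y,z): return C0+x*EX+y*EY+np.array([0,0,z])
def inwell(P): d=np.asarray(P)-C0; return np.array([d@EX,d@EY,d[2]]).round(1)
E
python3 - <<'E'
from h import *
delta(W(135,0,235),81.1)
E
python3 -m creep '[{"tx":0,"ty":0,"tz":20,"yaw":0},{"tx":0,"ty":0,"tz":50,"yaw":0},{"tx":0,"ty":0,"tz":85,"yaw":0},{"tx":0,"ty":0,"tz":115,"yaw":0},{"tx":0,"ty":0,"tz":135,"yaw":0},{"tx":0,"ty":0,"tz":145,"yaw":0},{"tx":20,"ty":0,"tz":145,"yaw":0},{"tx":45,"ty":0,"tz":145,"yaw":0},{"tx":70,"ty":0,"tz":145,"yaw":0},{"tx":74,"ty":0,"tz":145,"yaw":0}]' 1
python3 - <<'E'
from h import *
delta(W(114,0,161),81.1); print(inwell(pose()[0])); st()
E
```

```text
tcp [490.2 115.7 235.2] jaw dir 81.1 down [-0.  0. -1.] | tx 0.2 ty -0.2 tz 144.8 yaw -0.000 q6 0.22
clock: 18.9
tcp_pos: [631.7, 93.3, 158.6]
eef_rot: [0.703, 0.055, 0.707, -0.055]
force: [-0.3, 0.6, -0.1]
gripper_width: -0.0
tcp [631.7  93.3 158.6] jaw dir 81.1 down [-0.005 -0.    -1.   ] | tx -2.3 ty -0.1 tz -19.4 yaw -0.000 q6 0.17
[1.334e+02 1.000e-01 1.586e+02]
t 18.9 [631.7  93.3 158.6] F [-0.3  0.6 -0.1] w -0.0
```

```bash
python3 -m creep '[{"tx":0,"ty":0,"tz":-10,"yaw":0},{"tx":0,"ty":0,"tz":-18,"yaw":0},{"tx":0,"ty":0,"tz":-26,"yaw":0},{"tx":0,"ty":0,"tz":-34,"yaw":0},{"tx":0,"ty":0,"tz":-42,"yaw":0},{"tx":0,"ty":0,"tz":-50,"yaw":0},{"tx":0,"ty":0,"tz":-58,"yaw":0},{"tx":0,"ty":0,"tz":-66,"yaw":0},{"tx":0,"ty":0,"tz":-74,"yaw":0},{"tx":1,"ty":0,"tz":-74,"yaw":0}]'
python3 - <<'E'
from h import *
print(inwell(pose()[0])); st()
save("side","sd18.png")
E
```

```text
clock: 19.9
tcp_pos: [559.1, 104.9, 160.3]
eef_rot: [0.705, 0.055, 0.705, -0.055]
force: [-0.5, -0.1, 0.4]
gripper_width: 0.4
[ 59.9   0.2 160.3]
t 19.9 [559.1 104.9 160.3] F [-0.5 -0.1  0.4] w 0.4
```

View pics/sd18.png

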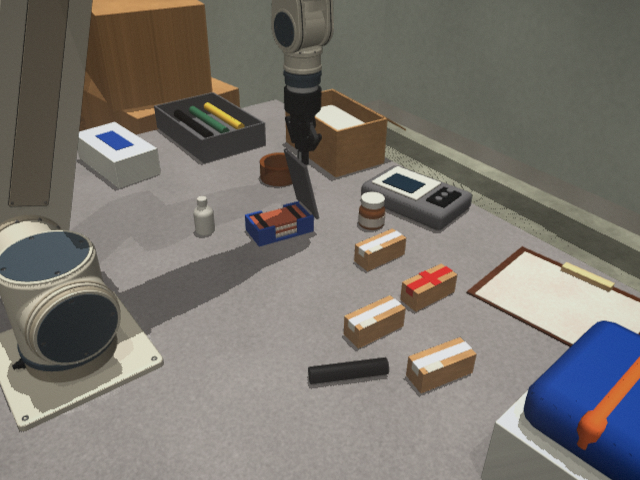

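```bash
python3 -m creep '[{"tx":2,"ty":0,"tz":-8,"yaw":0},{"tx":4.5,"ty":0,"tz":-15,"yaw":0},{"tx":8,"ty":0,"tz":-24,"yaw":0},{"tx":12.5,"ty":0,"tz":-34,"yaw":0},{"tx":19,"ty":0,"tz":-45,"yaw":0},{"tx":25,"ty":0,"tz":-53,"yaw":0},{"tx":33,"ty":0,"tz":-62,"yaw":0},{"tx":41,"ty":0,"tz":-69,"yaw":0},{"tx":51,"ty":0,"tz":-75,"yaw":0},{"tx":51,"ty":0,"tz":-75,"yaw":0}]'
python3 -m creep '[{"tx":6,"ty":0,"tz":-3.5,"yaw":0},{"tx":12,"ty":0,"tz":-6,"yaw":0},{"tx":18,"ty":0,"tz":-9,"yaw":0},{"tx":25,"ty":0,"tz":-11,"yaw":0},{"tx":32,"ty":0,"tz":-13,"yaw":0},{"tx":38,"ty":0,"tz":-15,"yaw":0},{"tx":44,"ty":0,"tz":-16,"yaw":0},{"tx":48,"ty":0,"tz":-16.5,"yaw":0},{"tx":50,"ty":0,"tz":-17,"yaw":0},{"tx":50,"ty":0,"tz":-17,"yaw":0}]'
python3 - <<'E'
from h import *
print(inwell(pose()[0])); st()
save("side","sd19.png")
E
```

```text
clock: 20.95
tcp_pos: [484.6, 116.4, 107.8]
eef_rot: [0.704, 0.055, 0.706, -0.055]
force: [0.2, 0.3, 0.3]
gripper_width: -0.3
clock: 21.95
tcp_pos: [469.2, 118.9, 59.0]
eef_rot: [0.705, 0.055, 0.705, -0.055]
force: [-0.8, -1.2, 0.7]
gripper_width: -0.2
[-31.1   0.2  59. ]
t 21.95 [469.2 118.9  59. ] F [-0.8 -1.2  0.7] w -0.2
```

View pics/sd19.png

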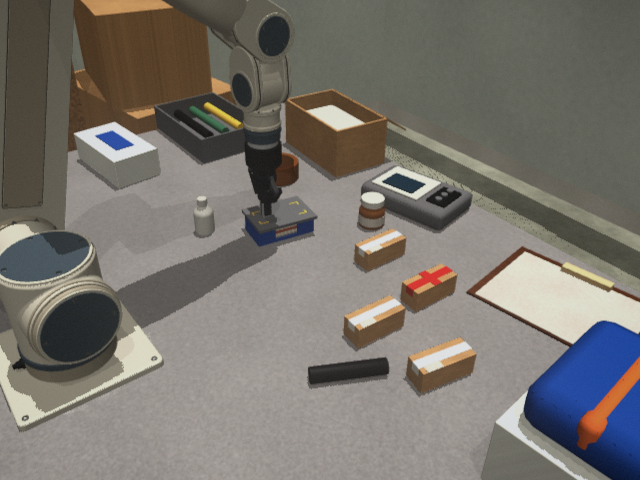

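Press the last bit down gently, until the force rises.

```bash
python3 -m creep '[{"tx":0.5,"ty":0,"tz":0,"yaw":0},{"tx":1,"ty":0,"tz":0,"yaw":0},{"tx":1.5,"ty":0,"tz":0,"yaw":0},{"tx":2,"ty":0,"tz":0,"yaw":0},{"tx":2.5,"ty":0,"tz":0,"yaw":0},{"tx":3,"ty":0,"tz":0,"yaw":0},{"tx":3.5,"ty":0,"tz":0,"yaw":0},{"tx":4,"ty":0,"tz":0,"yaw":0},{"tx":4,"ty":0,"tz":0,"yaw":0},{"tx":4,"ty":0,"tz":0,"yaw":0}]'
python3 - <<'E'
from h import *
print(inwell(pose()[0])); st()
E
```

```text
clock: 23.0
tcp_pos: [469.5, 119.0, 57.5]
eef_rot: [0.706, 0.055, 0.704, -0.055]
force: [-9.2, -1.1, 31.1]
gripper_width: 0.0
[-30.8   0.4  57.5]
t 23.0 [469.5 119.   57.5] F [-9.2 -1.1 31.1] w 0.0
```

```bash
python3 -m creep '[{"tx":-10,"ty":0,"tz":0,"yaw":0},{"tx":-40,"ty":0,"tz":0,"yaw":0},{"tx":-80,"ty":0,"tz":0,"yaw":0},{"tx":-120,"ty":0,"tz":0,"yaw":0},{"tx":-155,"ty":0,"tz":4,"yaw":0},{"tx":-180,"ty":0,"tz":8,"yaw":0},{"tx":-184,"ty":0,"tz":11,"yaw":0},{"tx":-184,"ty":0,"tz":11,"yaw":0},{"tx":-184,"ty":0,"tz":11,"yaw":0},{"tx":-184,"ty":0,"tz":11,"yaw":0}]' -1
python3 - <<'E'
from h import *
st()
s=save("wrist","w20.png"); np.save("s20.npy",s,allow_pickle=True)
cv2.imwrite("pics/w20b.png",cv2.resize(s["image"][100:400,120:520],None,fx=2,fy=2,interpolation=cv2.INTER_CUBIC))
t=save("top","t20.png"); cv2.imwrite("pics/t20b.png",cv2.resize(t["image"][150:350,200:520],None,fx=2.5,fy=2.5,interpolation=cv2.INTER_CUBIC))
E
```

```text
clock: 24.0
tcp_pos: [479.7, 117.2, 238.0]
eef_rot: [0.704, 0.055, 0.706, -0.055]
force: [0.2, -0.1, -1.2]
gripper_width: 84.9
t 24.0 [479.7 117.2 238. ] F [ 0.2 -0.1 -1.2] w 84.9
```

View pics/w20b.png

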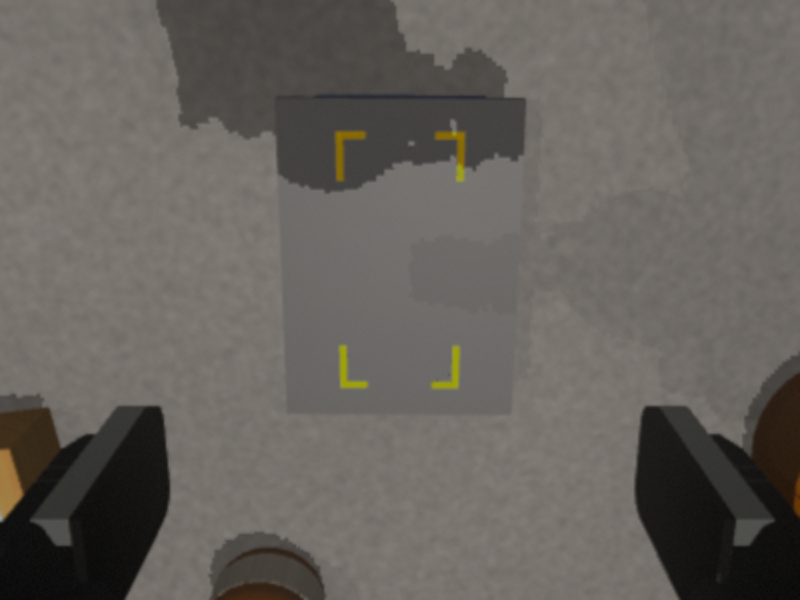

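View pics/t20b.png

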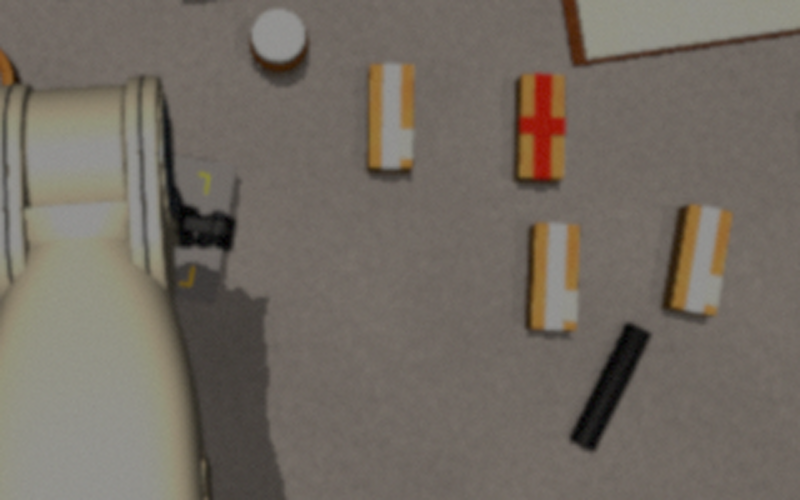

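```bash
python3 - <<'E'
from h import *
s=np.load("s20.npy",allow_pickle=True).item()
P=[onz(s,u/2+119.75,v/2+99.75,47) for u,v in [(336,131),(466,131),(340,388),(460,388)]]
for p in P: print(p.round(1),inwell(p))
print("ctr",np.mean(P,0).round(1), inwell(np.mean(P,0)))
L=(P[2]+P[3]-P[0]-P[1]);print(np.degrees(np.arctan2(L[1],L[0])), np.hypot(*L[:2])/2)
s=r.snapshot("top")
for q in ["carton1_center","carton2_center","carton3_center","held_carton_center"]:
    for d in r.trace(s,q): print(q,round(d["score"],2),d["extent"])
delta([606-10,-99,240],90)
E
```

```text
[441.   97.4  47. ] [-55.7 -25.4  47. ]
[449.  148.7  47. ] [-55.7  26.5  47. ]
[551.4  79.2  47. ] [ 56.2 -26.3  47. ]
[559.5 131.3  47. ] [56.2 26.4 47. ]
ctr [500.2 114.2  47. ] [ 0.3  0.3 47. ]
-9.147292159871876 111.8873256987732
carton2_center 0.72 [465.2, 234.1, 489.3, 277.5]
held_carton_center 0.7 [404.4, 180.6, 427.1, 225.8]
held_carton_center 0.33 [268.5, 213.0, 294.6, 273.4]
tcp [480.3 117.3 239.1] jaw dir 81.1 down [-0. -0. -1.] | tx -0.9 ty -195.7 tz 147.9 yaw -0.156 q6 0.23
```

```bash
python3 -m creep '[{"tx":0,"ty":-15,"tz":11,"yaw":0},{"tx":0,"ty":-45,"tz":33,"yaw":-0.05},{"tx":0,"ty":-78,"tz":59,"yaw":-0.1},{"tx":0,"ty":-111,"tz":84,"yaw":-0.156},{"tx":0,"ty":-144,"tz":109,"yaw":-0.156},{"tx":0,"ty":-172,"tz":130,"yaw":-0.156},{"tx":0,"ty":-190,"tz":143,"yaw":-0.156},{"tx":0,"ty":-196,"tz":148,"yaw":-0.156},{"tx":0,"ty":-196,"tz":148,"yaw":-0.156},{"tx":0,"ty":-196,"tz":148,"yaw":-0.156}]' -1
python3 - <<'E'
from h import *
st()
s=save("wrist","w21.png"); np.save("s21.npy",s,allow_pickle=True)
for d in r.trace(s,"carton1_center"):
    print(d["score"],d["extent"],rect(d["pixels"]))
cv2.imwrite("pics/w21b.png",cv2.resize(s["image"][100:400,120:520],None,fx=2,fy=2,interpolation=cv2.INTER_CUBIC))
t=r.snapshot("top")
for n,u,v in (("A",356.5,197),("B",421.6,260.8),("C",480,254)): print(n,onz(t,u,v,44).round(1))
E
```

```text
clock: 25.35
tcp_pos: [595.8, -98.6, 239.3]
eef_rot: [0.707, -0.0, 0.707, 0.0]
force: [-0.9, 1.1, 0.9]
gripper_width: 85.3
t 25.35 [595.8 -98.6 239.3] F [-0.9  1.1  0.9] w 85.3
0.59 [71.0, 0.6, 158.1, 99.0] ((113.5, 47.0), (94.0, 85.0), 90.0)
A [ 606.4 -100.1   44. ]
B [ 449.4 -259.1   44. ]
C [ 466.8 -402.4   44. ]
```

View pics/w21b.png

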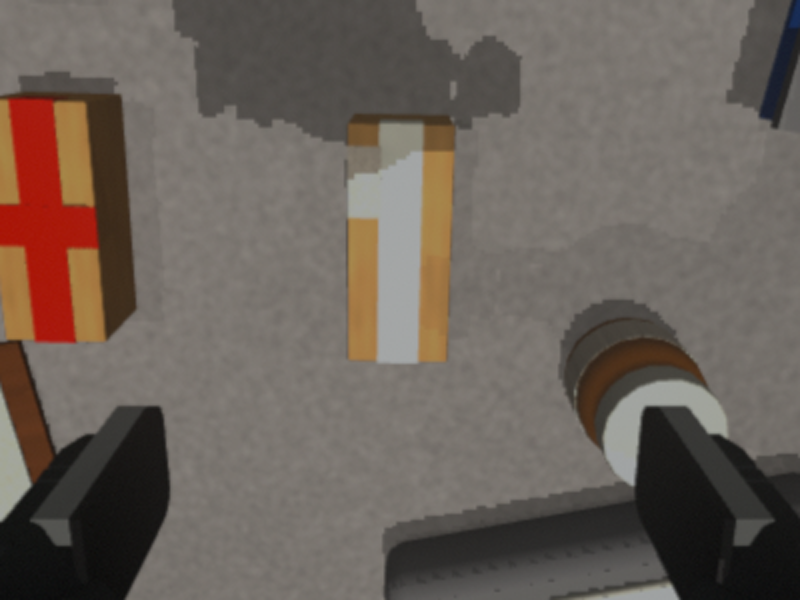

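View pics/w21.png

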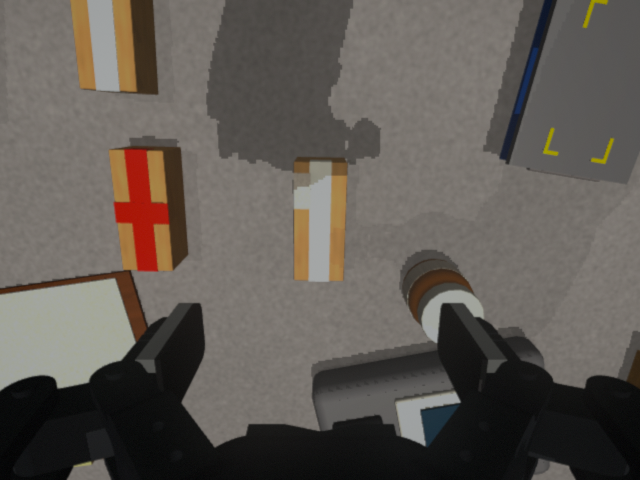

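```bash
cat >> h.py <<'E'
def corners(s,pts,z,off=(120,100),f=2.):
    P=[onz(s,u/f+off[0]-.25,v/f+off[1]-.25,z) for u,v in pts] # NL NR FL FR
    L=P[2]+P[3]-P[0]-P[1]; c=np.mean(P,0); an=np.degrees(np.arctan2(L[1],L[0]))
    print("ctr",c.round(1),"ang %.1f len %.1f w %.1f %.1f"%(an,np.hypot(*L[:2])/2,np.hypot(*(P[1]-P[0])[:2]),np.hypot(*(P[3]-P[2])[:2])))
    return c,an
E
python3 - <<'E'
from h import *
s=np.load("s21.npy",allow_pickle=True).item()
c,a=corners(s,[(347,122),(454,123),(348,361),(447,361)],44)
delta([c[0],c[1],22],a+90)
E
```

```text
ctr [610.1 -99.   44. ] ang -0.7 len 103.9 w 43.2 43.6
tcp [595.8 -98.2 239.7] jaw dir 90.1 down [ 0.  0. -1.] | tx 217.7 ty -0.8 tz 14.2 yaw 0.014 q6 -0.3
```

```bash
python3 -m creep '[{"tx":15,"ty":0,"tz":5,"yaw":0.014},{"tx":45,"ty":-0.8,"tz":10,"yaw":0.014},{"tx":80,"ty":-0.8,"tz":14,"yaw":0.014},{"tx":115,"ty":-0.8,"tz":14,"yaw":0.014},{"tx":150,"ty":-0.8,"tz":14,"yaw":0.014},{"tx":182,"ty":-0.8,"tz":14,"yaw":0.014},{"tx":208,"ty":-0.8,"tz":14,"yaw":0.014},{"tx":220,"ty":-0.8,"tz":14,"yaw":0.014},{"tx":224,"ty":-0.8,"tz":14,"yaw":0.014},{"tx":224,"ty":-0.8,"tz":14,"yaw":0.014}]'
python3 -m creep '[{"tx":0,"ty":0,"tz":0,"yaw":0},{"tx":0,"ty":0,"tz":0,"yaw":0},{"tx":0,"ty":0,"tz":0,"yaw":0},{"tx":0,"ty":0,"tz":0,"yaw":0},{"tx":0,"ty":0,"tz":0,"yaw":0},{"tx":0,"ty":0,"tz":0,"yaw":0},{"tx":0,"ty":0,"tz":0,"yaw":0},{"tx":0,"ty":0,"tz":0,"yaw":0},{"tx":0,"ty":0,"tz":0,"yaw":0},{"tx":0,"ty":0,"tz":0,"yaw":0}]' 1
python3 - <<'E'
from h import *
s=save("wrist","w22.png"); delta(W(0,0,120),81)
E
```

```text
clock: 26.5
tcp_pos: [610.4, -99.9, 15.9]
eef_rot: [0.707, 0.005, 0.707, -0.005]
force: [0.9, -0.4, -0.6]
gripper_width: 85.4
clock: 27.5
tcp_pos: [610.7, -100.3, 16.4]
eef_rot: [0.708, 0.005, 0.706, -0.005]
force: [-1.0, 0.3, 6.3]
gripper_width: 43.3
tcp [ 610.7 -100.3   16.4] jaw dir 89.2 down [ 0.002 -0.    -1.   ] | tx -103.9 ty 212.6 tz -113.6 yaw 0.143 q6 -0.28
```

View pics/w22.png

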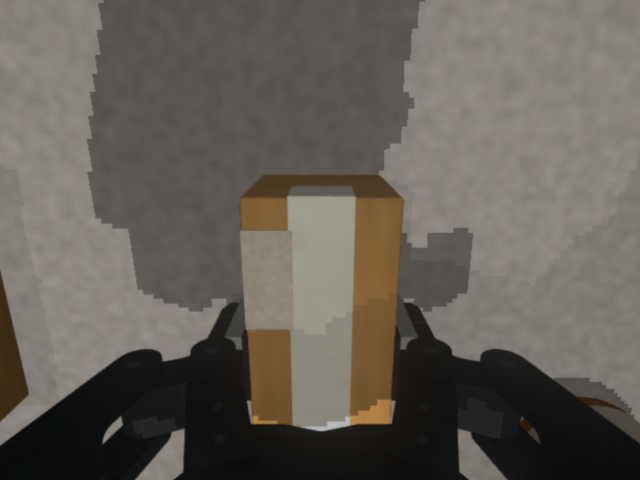

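```bash
python3 -m creep '[{"tx":-8,"ty":0,"tz":0,"yaw":0},{"tx":-22,"ty":0,"tz":0,"yaw":0},{"tx":-42,"ty":0,"tz":0,"yaw":0},{"tx":-62,"ty":5,"tz":-3,"yaw":0},{"tx":-80,"ty":20,"tz":-11,"yaw":0.02},{"tx":-95,"ty":40,"tz":-22,"yaw":0.04},{"tx":-102,"ty":68,"tz":-37,"yaw":0.06},{"tx":-104,"ty":98,"tz":-53,"yaw":0.08},{"tx":-104,"ty":128,"tz":-69,"yaw":0.1},{"tx":-104,"ty":150,"tz":-80,"yaw":0.12}]'
python3 - <<'E'
from h import *
st(); delta(W(0,0,90),81)
E
```

```text
clock: 28.55
tcp_pos: [530.9, 52.4, 119.8]
eef_rot: [0.705, 0.047, 0.706, -0.047]
force: [0.5, -0.7, -1.3]
gripper_width: 43.1
t 28.55 [530.9  52.4 119.8] F [ 0.5 -0.7 -1.3] w 43.1
tcp [530.9  52.4 119.8] jaw dir 82.3 down [-0.  0. -1.] | tx 29.9 ty 56.8 tz -39.0 yaw 0.023 q6 0.08
```

```bash
python3 -m creep '[{"tx":0,"ty":12,"tz":-8,"yaw":0.01},{"tx":0,"ty":28,"tz":-19,"yaw":0.023},{"tx":0,"ty":44,"tz":-30,"yaw":0.023},{"tx":0,"ty":54,"tz":-37,"yaw":0.023},{"tx":10,"ty":57,"tz":-39,"yaw":0.023},{"tx":20,"ty":57,"tz":-39,"yaw":0.023},{"tx":30,"ty":57,"tz":-39,"yaw":0.023},{"tx":30,"ty":57,"tz":-39,"yaw":0.023},{"tx":30,"ty":57,"tz":-39,"yaw":0.023},{"tx":30,"ty":57,"tz":-39,"yaw":0.023}]'
python3 - <<'E'
from h import *
st(); delta(W(0,0,64.4),81); print(inwell(pose()[0]))
s=save("wrist","w23.png")
E
```

```text
clock: 29.55
tcp_pos: [501.5, 112.3, 89.4]
eef_rot: [0.705, 0.056, 0.705, -0.056]
force: [-0.5, 1.0, -2.2]
gripper_width: 43.2
t 29.55 [501.5 112.3  89.4] F [-0.5  1.  -2.2] w 43.2
tcp [501.5 112.3  89.4] jaw dir 81.0 down [ 0. -0. -1.] | tx 25.0 ty 1.3 tz -1.9 yaw -0.000 q6 0.21
[ 1.9 -1.3 89.4]
```

View pics/w23.png

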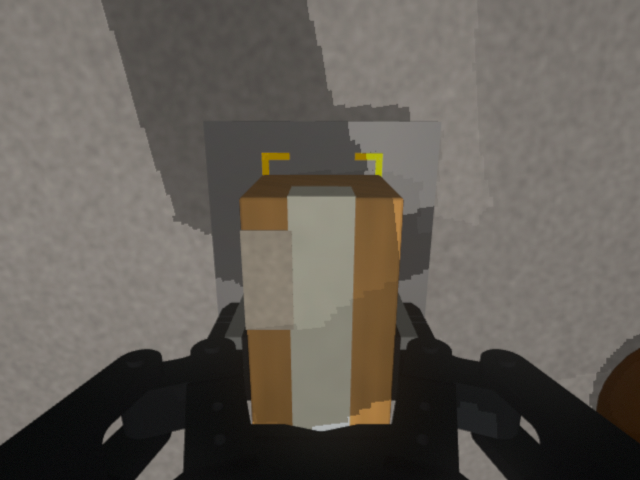

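```bash
python3 -m creep '[{"tx":4,"ty":1,"tz":-1.3,"yaw":0},{"tx":8,"ty":1,"tz":-1.3,"yaw":0},{"tx":12,"ty":1,"tz":-1.3,"yaw":0},{"tx":16,"ty":1,"tz":-1.3,"yaw":0},{"tx":20,"ty":1,"tz":-1.3,"yaw":0},{"tx":22,"ty":1,"tz":-1.3,"yaw":0},{"tx":24,"ty":1,"tz":-1.3,"yaw":0},{"tx":25,"ty":1,"tz":-1.3,"yaw":0},{"tx":25,"ty":1,"tz":-1.3,"yaw":0},{"tx":25,"ty":1,"tz":-1.3,"yaw":0}]'
python3 - <<'E'
from h import *
st(); delta(W(0.6,0,63.4),81); print(inwell(pose()[0]))
s=save("wrist","w24.png")
cv2.imwrite("pics/w24b.png",cv2.resize(s["image"][130:330,170:470],None,fx=2.6,fy=2.6,interpolation=cv2.INTER_CUBIC))
E
```

```text
clock: 30.6
tcp_pos: [500.1, 113.8, 64.4]
eef_rot: [0.705, 0.055, 0.705, -0.055]
force: [0.2, -0.1, -1.2]
gripper_width: 43.5
t 30.6 [500.1 113.8  64.4] F [ 0.2 -0.1 -1.2] w 43.5
tcp [500.1 113.8  64.4] jaw dir 81.0 down [ 0. -0. -1.] | tx 1.0 ty 0.0 tz 0.4 yaw 0.000 q6 0.22
[ 0.2 -0.  64.4]
```

View pics/w24b.png

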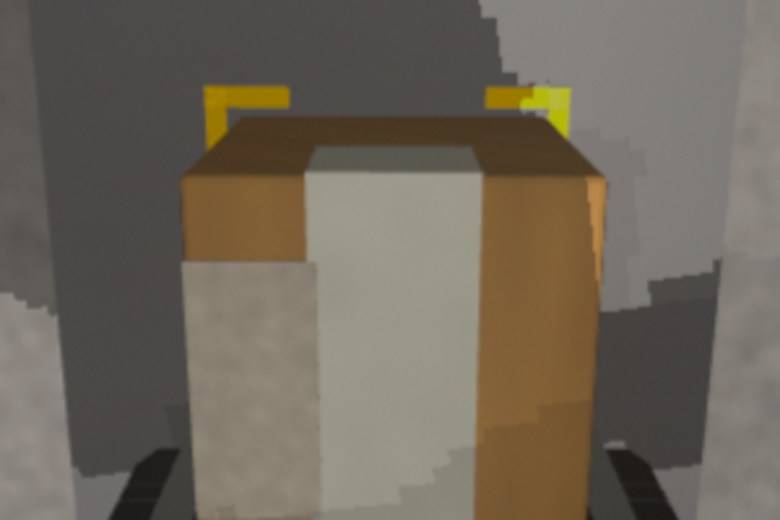

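```bash
python3 -m creep '[{"tx":0.5,"ty":-0.5,"tz":-0.4,"yaw":0},{"tx":1,"ty":-0.5,"tz":-0.4,"yaw":0},{"tx":1.5,"ty":-0.5,"tz":-0.4,"yaw":0},{"tx":1.5,"ty":-0.5,"tz":-0.4,"yaw":0},{"tx":1.5,"ty":-0.5,"tz":-0.4,"yaw":0},{"tx":1.5,"ty":-0.5,"tz":-0.4,"yaw":0},{"tx":1.5,"ty":-0.5,"tz":-0.4,"yaw":0},{"tx":1.5,"ty":-0.5,"tz":-0.4,"yaw":0},{"tx":1.5,"ty":-0.5,"tz":-0.4,"yaw":0},{"tx":1.5,"ty":-0.5,"tz":-0.4,"yaw":0}]'
python3 -m creep '[{"tx":0,"ty":0,"tz":0,"yaw":0},{"tx":0,"ty":0,"tz":0,"yaw":0},{"tx":0,"ty":0,"tz":0,"yaw":0},{"tx":0,"ty":0,"tz":0,"yaw":0},{"tx":0,"ty":0,"tz":0,"yaw":0},{"tx":0,"ty":0,"tz":0,"yaw":0},{"tx":-10,"ty":0,"tz":0,"yaw":0},{"tx":-40,"ty":0,"tz":0,"yaw":0},{"tx":-80,"ty":0,"tz":0,"yaw":0},{"tx":-120,"ty":0,"tz":0,"yaw":0}]' -1
python3 -m creep '[{"tx":-40,"ty":0,"tz":-5,"yaw":0},{"tx":-56,"ty":0,"tz":-15,"yaw":0},{"tx":-56,"ty":0,"tz":-20,"yaw":0},{"tx":-56,"ty":0,"tz":-20,"yaw":0},{"tx":-56,"ty":0,"tz":-20,"yaw":0},{"tx":-56,"ty":0,"tz":-20,"yaw":0},{"tx":-56,"ty":0,"tz":-20,"yaw":0},{"tx":-56,"ty":0,"tz":-20,"yaw":0},{"tx":-56,"ty":0,"tz":-20,"yaw":0},{"tx":-56,"ty":0,"tz":-20,"yaw":0}]' -1
python3 - <<'E'
from h import *
st()
s=save("wrist","w25.png"); np.save("s25.npy",s,allow_pickle=True)
cv2.imwrite("pics/w25b.png",cv2.resize(s["image"][100:400,120:520],None,fx=2,fy=2,interpolation=cv2.INTER_CUBIC))
t=save("top","t25.png"); cv2.imwrite("pics/t25b.png",cv2.resize(t["image"][150:350,200:520],None,fx=2.5,fy=2.5,interpolation=cv2.INTER_CUBIC))
delta([449-10,-259,240],92)
E
```

```text
clock: 31.65
tcp_pos: [499.5, 113.4, 63.3]
eef_rot: [0.705, 0.055, 0.705, -0.055]
force: [-3.1, -1.1, 5.2]
gripper_width: 43.7
clock: 32.65
tcp_pos: [499.2, 113.4, 184.7]
eef_rot: [0.705, 0.055, 0.705, -0.055]
force: [1.6, 0.8, -0.2]
gripper_width: 85.3
clock: 33.65
tcp_pos: [479.8, 116.5, 238.6]
eef_rot: [0.705, 0.055, 0.705, -0.055]
force: [0.4, -0.7, 0.4]
gripper_width: 85.7
t 33.65 [479.8 116.5 238.6] F [ 0.4 -0.7  0.4] w 85.7
tcp [479.9 116.5 238.7] jaw dir 81.0 down [-0. -0. -1.] | tx -1.3 ty -377.3 tz 18.3 yaw -0.192 q6 0.22
```

View pics/w25b.png

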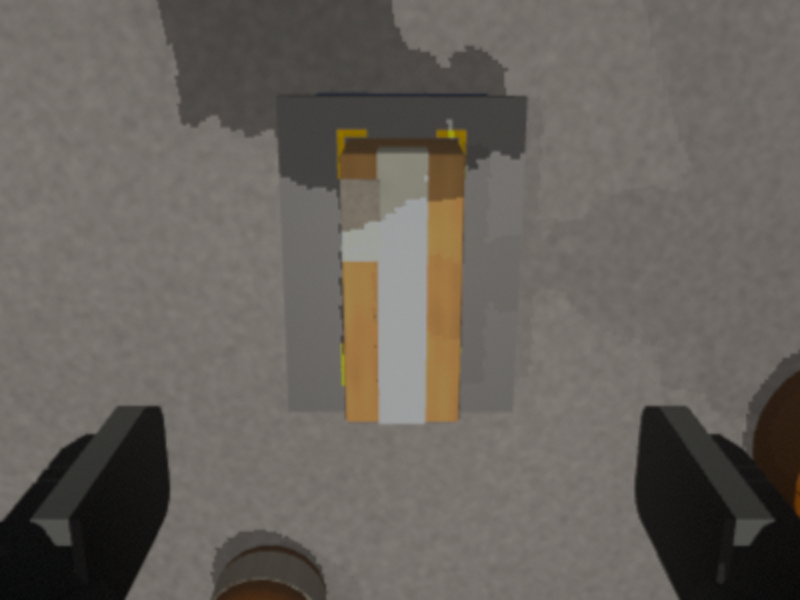

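View pics/t25b.png

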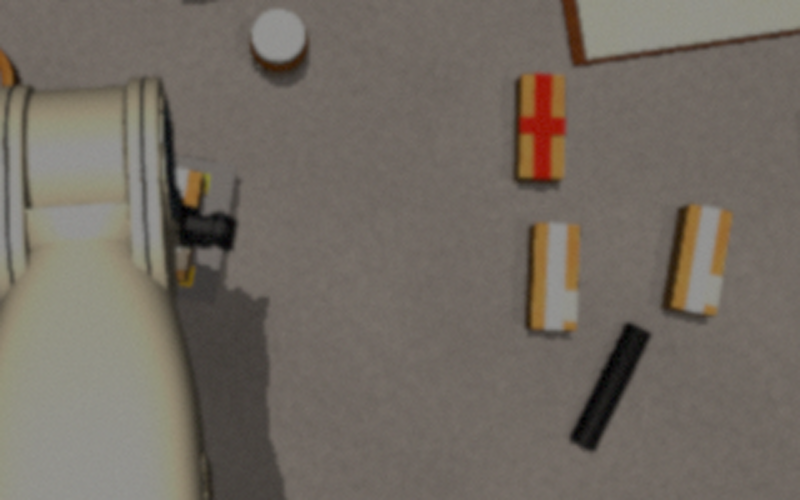

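```bash
python3 - <<'E'
from h import *
s=np.load("s25.npy",allow_pickle=True).item()
c,a=corners(s,[(340.5,152),(464,152),(345,421),(460,422)],91); print(inwell(c))
E
python3 -m creep '[{"tx":0,"ty":-20,"tz":1,"yaw":0},{"tx":0,"ty":-60,"tz":3,"yaw":-0.05},{"tx":0,"ty":-105,"tz":5,"yaw":-0.1},{"tx":0,"ty":-150,"tz":7,"yaw":-0.15},{"tx":0,"ty":-195,"tz":9,"yaw":-0.192},{"tx":0,"ty":-240,"tz":12,"yaw":-0.192},{"tx":0,"ty":-285,"tz":14,"yaw":-0.192},{"tx":0,"ty":-330,"tz":16,"yaw":-0.192},{"tx":0,"ty":-365,"tz":18,"yaw":-0.192},{"tx":0,"ty":-377,"tz":18,"yaw":-0.192}]' -1
python3 - <<'E'
from h import *
st()
s=save("wrist","w26.png"); np.save("s26.npy",s,allow_pickle=True)
cv2.imwrite("pics/w26b.png",cv2.resize(s["image"][100:400,120:520],None,fx=2,fy=2,interpolation=cv2.INTER_CUBIC))
E
```

```text
ctr [499.1 114.5  91. ] ang -8.9 len 103.7 w 43.0 44.3
[-0.9  0.5 91. ]
clock: 34.75
tcp_pos: [438.3, -261.7, 238.4]
eef_rot: [0.707, -0.012, 0.707, 0.011]
force: [0.1, 0.1, -0.4]
gripper_width: 85.4
t 34.75 [ 438.3 -261.7  238.4] F [ 0.1  0.1 -0.4] w 85.4
```

View pics/w26b.png

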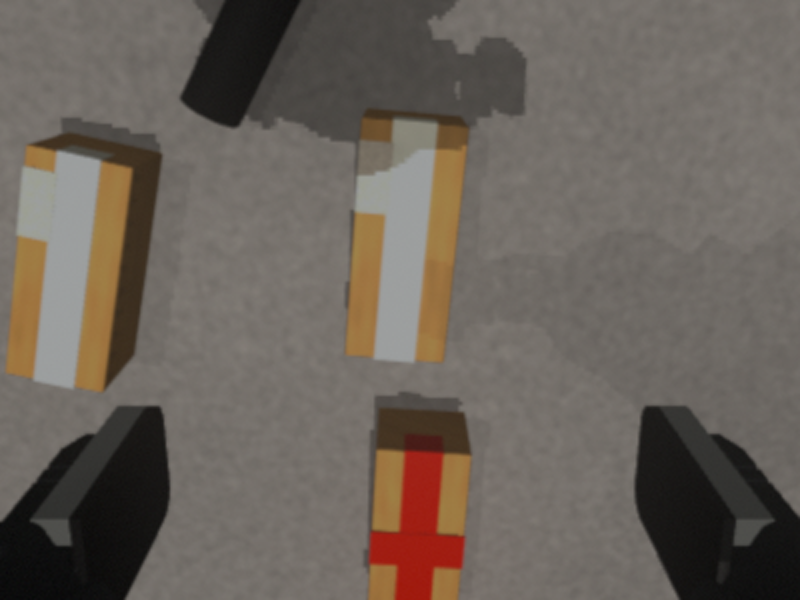

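```bash
python3 - <<'E'
from h import *
s=np.load("s26.npy",allow_pickle=True).item()
c,a=corners(s,[(361,116),(468,126),(346,355),(443,362)],44)
delta([c[0],c[1],16],a+90)
E
```

```text
ctr [ 451.5 -259.6   44. ] ang -2.8 len 103.4 w 43.2 42.7
tcp [ 438.2 -261.7  238.4] jaw dir 91.8 down [-0. -0. -1.] | tx 222.3 ty 1.7 tz 13.4 yaw 0.080 q6 -0.73
```

```bash
python3 -m creep '[{"tx":15,"ty":1,"tz":5,"yaw":0.04},{"tx":45,"ty":1.7,"tz":10,"yaw":0.08},{"tx":80,"ty":1.7,"tz":13.4,"yaw":0.08},{"tx":115,"ty":1.7,"tz":13.4,"yaw":0.08},{"tx":150,"ty":1.7,"tz":13.4,"yaw":0.08},{"tx":182,"ty":1.7,"tz":13.4,"yaw":0.08},{"tx":208,"ty":1.7,"tz":13.4,"yaw":0.08},{"tx":220,"ty":1.7,"tz":13.4,"yaw":0.08},{"tx":222,"ty":1.7,"tz":13.4,"yaw":0.08},{"tx":222,"ty":1.7,"tz":13.4,"yaw":0.08}]'
python3 -m creep '[{"tx":0,"ty":0,"tz":0,"yaw":0},{"tx":0,"ty":0,"tz":0,"yaw":0},{"tx":0,"ty":0,"tz":0,"yaw":0},{"tx":0,"ty":0,"tz":0,"yaw":0},{"tx":0,"ty":0,"tz":0,"yaw":0},{"tx":0,"ty":0,"tz":0,"yaw":0},{"tx":0,"ty":0,"tz":0,"yaw":0},{"tx":0,"ty":0,"tz":0,"yaw":0},{"tx":0,"ty":0,"tz":0,"yaw":0},{"tx":0,"ty":0,"tz":0,"yaw":0}]' 1
python3 - <<'E'
from h import *
s=save("wrist","w27.png"); delta(W(0,0,150),81)
E
```

```text
clock: 35.8
tcp_pos: [452.5, -256.3, 17.5]
eef_rot: [0.707, 0.016, 0.707, -0.016]
force: [0.2, -0.7, 0.8]
gripper_width: 85.3
clock: 36.8
tcp_pos: [452.6, -257.1, 17.9]
eef_rot: [0.708, 0.015, 0.706, -0.016]
force: [-1.5, -0.1, 7.6]
gripper_width: 43.5
tcp [ 452.6 -257.2   17.9] jaw dir 87.4 down [ 0.002 -0.002 -1.   ] | tx -132.6 ty 372.6 tz 30.7 yaw 0.112 q6 -0.63
```

View pics/w27.png

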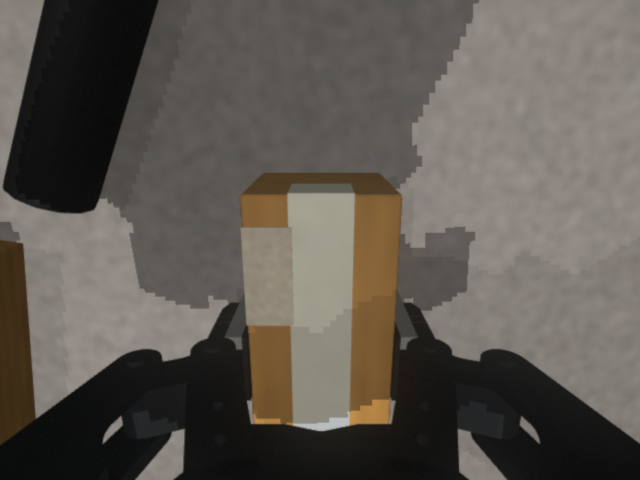

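```bash
python3 -m creep '[{"tx":-8,"ty":0,"tz":0,"yaw":0},{"tx":-25,"ty":0,"tz":0,"yaw":0},{"tx":-48,"ty":0,"tz":0,"yaw":0},{"tx":-72,"ty":5,"tz":0,"yaw":0},{"tx":-95,"ty":20,"tz":2,"yaw":0.02},{"tx":-115,"ty":45,"tz":4,"yaw":0.04},{"tx":-128,"ty":80,"tz":7,"yaw":0.06},{"tx":-133,"ty":120,"tz":10,"yaw":0.08},{"tx":-133,"ty":160,"tz":13,"yaw":0.1},{"tx":-133,"ty":200,"tz":17,"yaw":0.112}]'
python3 - <<'E'
from h import *
st(); delta(W(0,0,140),81)
E
```

```text
clock: 37.85
tcp_pos: [477.7, -55.9, 150.6]
eef_rot: [0.705, 0.056, 0.705, -0.056]
force: [0.5, -1.6, -2.0]
gripper_width: 43.5
t 37.85 [477.7 -55.9 150.6] F [ 0.5 -1.6 -2. ] w 43.5
tcp [477.7 -55.9 150.6] jaw dir 80.9 down [ 0.001 -0.    -1.   ] | tx 10.6 ty 171.2 tz -4.9 yaw -0.001 q6 -0.13
```

```bash
python3 -m creep '[{"tx":0,"ty":35,"tz":-1,"yaw":0},{"tx":0,"ty":75,"tz":-2,"yaw":0},{"tx":0,"ty":112,"tz":-3,"yaw":0},{"tx":0,"ty":143,"tz":-4,"yaw":0},{"tx":0,"ty":163,"tz":-4.5,"yaw":0},{"tx":3,"ty":171,"tz":-5,"yaw":0},{"tx":8,"ty":171,"tz":-5,"yaw":0},{"tx":12,"ty":171,"tz":-5,"yaw":0},{"tx":12,"ty":171,"tz":-5,"yaw":0},{"tx":12,"ty":171,"tz":-5,"yaw":0}]'
python3 - <<'E'
from h import *
st(); delta(W(0.6,0.2,112),81);print(inwell(pose()[0]))
s=save("wrist","w28.png")
cv2.imwrite("pics/w28b.png",cv2.resize(s["image"][100:330,170:470],None,fx=2.6,fy=2.6,interpolation=cv2.INTER_CUBIC))
E
```

```text
clock: 38.85
tcp_pos: [499.7, 111.3, 137.6]
eef_rot: [0.705, 0.056, 0.705, -0.056]
force: [0.2, 0.6, -2.0]
gripper_width: 43.6
t 38.85 [499.7 111.3 137.6] F [ 0.2  0.6 -2. ] w 43.6
tcp [499.7 111.3 137.6] jaw dir 80.9 down [-0. -0. -1.] | tx 25.6 ty 2.8 tz 0.4 yaw -0.001 q6 0.21
[  0.2  -2.6 137.6]
```

View pics/w28b.png

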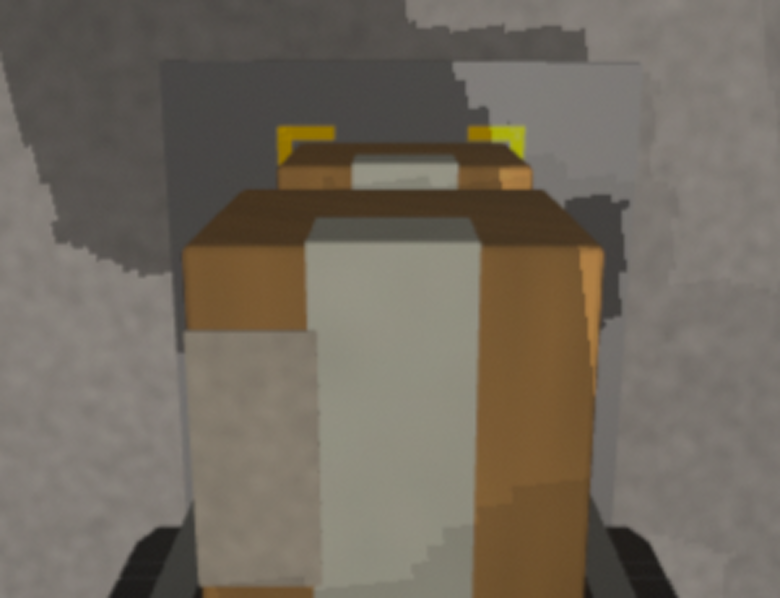

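```bash
python3 -m creep '[{"tx":0,"ty":2,"tz":0.4,"yaw":0},{"tx":4,"ty":2.8,"tz":0.4,"yaw":0},{"tx":9,"ty":2.8,"tz":0.4,"yaw":0},{"tx":14,"ty":2.8,"tz":0.4,"yaw":0},{"tx":19,"ty":2.8,"tz":0.4,"yaw":0},{"tx":23,"ty":2.8,"tz":0.4,"yaw":0},{"tx":26,"ty":2.8,"tz":0.4,"yaw":0},{"tx":27,"ty":2.8,"tz":0.4,"yaw":0},{"tx":27,"ty":2.8,"tz":0.4,"yaw":0},{"tx":27,"ty":2.8,"tz":0.4,"yaw":0}]'
python3 - <<'E'
from h import *
st(); delta(W(0.6,0.2,109),81);print(inwell(pose()[0]))
s=save("wrist","w29.png")
cv2.imwrite("pics/w29b.png",cv2.resize(s["image"][100:330,170:470],None,fx=2.6,fy=2.6,interpolation=cv2.INTER_CUBIC))
E
```

```text
clock: 39.9
tcp_pos: [500.7, 114.9, 110.9]
eef_rot: [0.705, 0.055, 0.705, -0.055]
force: [0.8, 0.8, -3.0]
gripper_width: 43.4
t 39.9 [500.7 114.9 110.9] F [ 0.8  0.8 -3. ] w 43.4
tcp [500.7 114.9 110.9] jaw dir 81.0 down [ 0.  0. -1.] | tx 1.9 ty -0.9 tz -0.0 yaw 0.000 q6 0.22
[  0.6   1.1 110.9]
```

View pics/w29b.png

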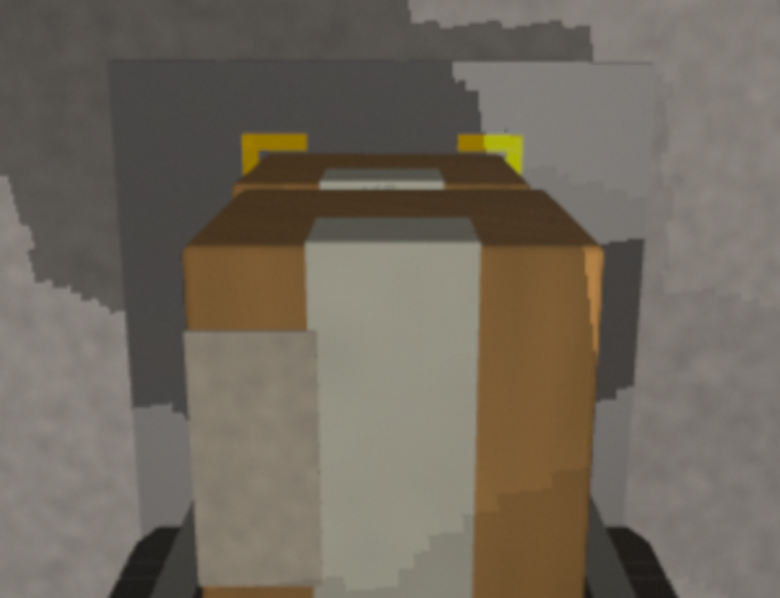

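```bash
python3 -m creep '[{"tx":0,"ty":-1.3,"tz":0,"yaw":0},{"tx":0,"ty":-1.3,"tz":0,"yaw":0},{"tx":0,"ty":-1.3,"tz":0,"yaw":0},{"tx":0.5,"ty":-1.3,"tz":0,"yaw":0},{"tx":1,"ty":-1.3,"tz":0,"yaw":0},{"tx":1.5,"ty":-1.3,"tz":0,"yaw":0},{"tx":2,"ty":-1.3,"tz":0,"yaw":0},{"tx":2.3,"ty":-1.3,"tz":0,"yaw":0},{"tx":2.3,"ty":-1.3,"tz":0,"yaw":0},{"tx":2.3,"ty":-1.3,"tz":0,"yaw":0}]'
python3 - <<'E'
from h import *
st(); print(inwell(pose()[0]))
s=save("wrist","w30.png")
cv2.imwrite("pics/w30b.png",cv2.resize(s["image"][100:330,170:470],None,fx=2.6,fy=2.6,interpolation=cv2.INTER_CUBIC))
E
```

```text
clock: 40.95
tcp_pos: [500.4, 113.7, 108.8]
eef_rot: [0.705, 0.055, 0.705, -0.055]
force: [-3.0, 0.3, 6.4]
gripper_width: 43.4
t 40.95 [500.4 113.7 108.8] F [-3.   0.3  6.4] w 43.4
[  0.5  -0.2 108.8]
```

View pics/w30b.png

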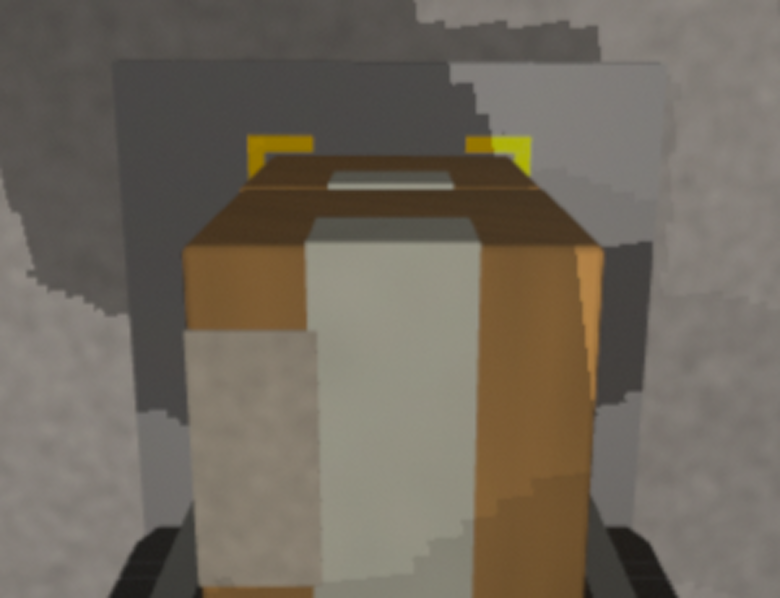

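```bash
python3 -m creep '[{"tx":0,"ty":0,"tz":0,"yaw":0},{"tx":0,"ty":0,"tz":0,"yaw":0},{"tx":0,"ty":0,"tz":0,"yaw":0},{"tx":0,"ty":0,"tz":0,"yaw":0},{"tx":0,"ty":0,"tz":0,"yaw":0},{"tx":0,"ty":0,"tz":0,"yaw":0},{"tx":-10,"ty":0,"tz":0,"yaw":0},{"tx":-40,"ty":0,"tz":0,"yaw":0},{"tx":-80,"ty":0,"tz":0,"yaw":0},{"tx":-120,"ty":0,"tz":0,"yaw":0}]' -1
python3 -m creep '[{"tx":-10,"ty":0,"tz":-5,"yaw":0},{"tx":-12,"ty":0,"tz":-15,"yaw":0},{"tx":-12,"ty":0,"tz":-20,"yaw":0},{"tx":-12,"ty":0,"tz":-20,"yaw":0},{"tx":-12,"ty":0,"tz":-20,"yaw":0},{"tx":-12,"ty":0,"tz":-20,"yaw":0},{"tx":-12,"ty":0,"tz":-20,"yaw":0},{"tx":-12,"ty":0,"tz":-20,"yaw":0},{"tx":-12,"ty":0,"tz":-20,"yaw":0},{"tx":-12,"ty":0,"tz":-20,"yaw":0}]' -1
python3 - <<'E'
from h import *
st()
s=save("wrist","w31.png"); np.save("s31.npy",s,allow_pickle=True)
cv2.imwrite("pics/w31b.png",cv2.resize(s["image"][100:400,120:520],None,fx=2,fy=2,interpolation=cv2.INTER_CUBIC))
t=save("top","t31.png"); cv2.imwrite("pics/t31b.png",cv2.resize(t["image"][150:350,200:520],None,fx=2.5,fy=2.5,interpolation=cv2.INTER_CUBIC))
delta([467-15,-402,240],80)
E
```

```text
clock: 42.0
tcp_pos: [500.0, 113.6, 230.5]
eef_rot: [0.705, 0.055, 0.705, -0.055]
force: [0.9, -0.5, 0.5]
gripper_width: 85.8
clock: 43.0
tcp_pos: [480.7, 116.8, 240.4]
eef_rot: [0.705, 0.055, 0.705, -0.055]
force: [0.3, -0.4, -0.8]
gripper_width: 85.2
t 43.0 [480.7 116.8 240.4] F [ 0.3 -0.4 -0.8] w 85.2
tcp [480.7 116.8 240.5] jaw dir 81.0 down [-0.  0. -1.] | tx 0.5 ty -516.9 tz 52.7 yaw 0.018 q6 0.23
```

View pics/w31b.png

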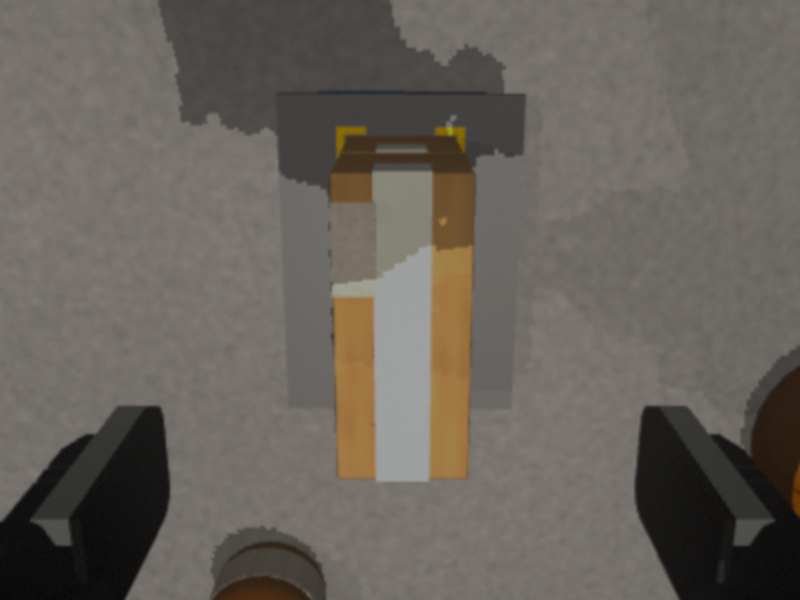

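View pics/t31b.png

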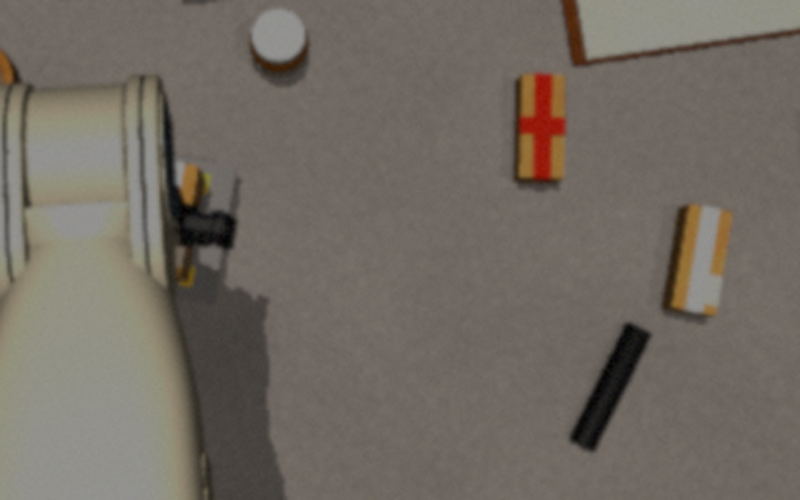

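```bash
python3 - <<'E'
from h import *
s=np.load("s31.npy",allow_pickle=True).item()
c,a=corners(s,[(330,171),(474,171),(337,478),(468,478)],135); print(inwell(c))
E
python3 -m creep '[{"tx":0,"ty":-20,"tz":2,"yaw":0},{"tx":0,"ty":-60,"tz":6,"yaw":0},{"tx":0,"ty":-105,"tz":10,"yaw":0},{"tx":0,"ty":-150,"tz":15,"yaw":0},{"tx":0,"ty":-195,"tz":20,"yaw":0},{"tx":0,"ty":-240,"tz":24,"yaw":0},{"tx":0,"ty":-285,"tz":29,"yaw":0},{"tx":0,"ty":-330,"tz":34,"yaw":0},{"tx":0,"ty":-370,"tz":38,"yaw":0},{"tx":0,"ty":-410,"tz":42,"yaw":0}]' -1
python3 -m creep '[{"tx":0,"ty":-35,"tz":4,"yaw":0},{"tx":0,"ty":-70,"tz":7,"yaw":0},{"tx":0,"ty":-95,"tz":9,"yaw":0},{"tx":0,"ty":-107,"tz":11,"yaw":0},{"tx":0,"ty":-107,"tz":11,"yaw":0},{"tx":0,"ty":-107,"tz":11,"yaw":0},{"tx":0,"ty":-107,"tz":11,"yaw":0},{"tx":0,"ty":-107,"tz":11,"yaw":0},{"tx":0,"ty":-107,"tz":11,"yaw":0},{"tx":0,"ty":-107,"tz":11,"yaw":0}]' -1
python3 - <<'E'
from h import *
st()
s=save("wrist","w32.png"); np.save("s32.npy",s,allow_pickle=True)
cv2.imwrite("pics/w32b.png",cv2.resize(s["image"][100:400,120:520],None,fx=2,fy=2,interpolation=cv2.INTER_CUBIC))
E
```

```text
ctr [499.3 114.8 135. ] ang -8.9 len 103.2 w 42.8 43.8
[ -0.7   0.7 135. ]
clock: 44.1
tcp_pos: [457.7, -296.7, 240.5]
eef_rot: [0.705, 0.056, 0.705, -0.056]
force: [0.6, 0.2, 0.3]
gripper_width: 85.5
clock: 45.1
tcp_pos: [452.4, -401.7, 240.7]
eef_rot: [0.705, 0.055, 0.705, -0.055]
force: [0.3, 0.2, 0.9]
gripper_width: 85.8
t 45.1 [ 452.4 -401.7  240.7] F [0.3 0.2 0.9] w 85.8
```

View pics/w32b.png

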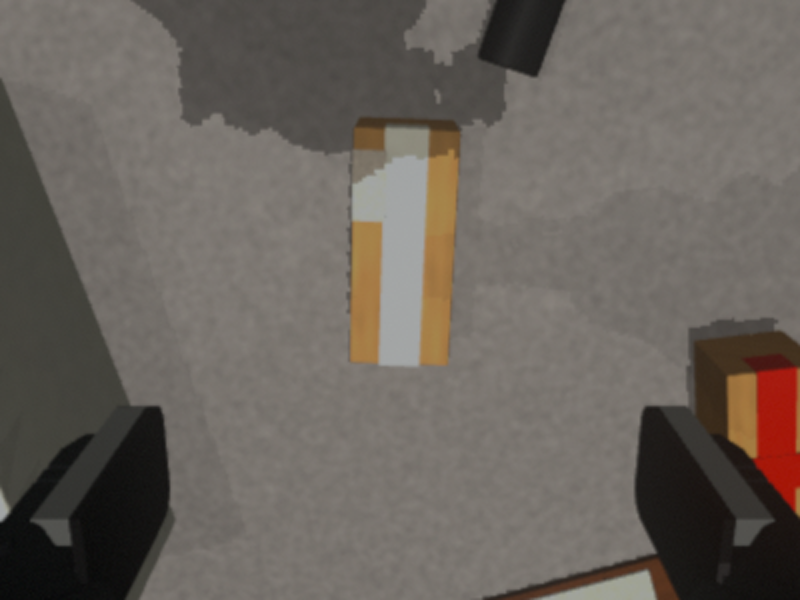

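```bash
python3 - <<'E'
from h import *
s=np.load("s32.npy",allow_pickle=True).item()
c,a=corners(s,[(353,126),(460,129),(350,363),(448,366)],44)
delta([c[0],c[1],16],a+90)
E
```

```text
ctr [ 469.  -403.1   44. ] ang -10.7 len 104.1 w 43.5 43.5
tcp [ 452.4 -401.8  240.7] jaw dir 81.0 down [ 0. -0. -1.] | tx 224.7 ty 1.4 tz 16.5 yaw 0.030 q6 -0.71
```

```bash
python3 -m creep '[{"tx":15,"ty":1,"tz":5,"yaw":0.03},{"tx":45,"ty":1.4,"tz":12,"yaw":0.03},{"tx":80,"ty":1.4,"tz":16.5,"yaw":0.03},{"tx":115,"ty":1.4,"tz":16.5,"yaw":0.03},{"tx":150,"ty":1.4,"tz":16.5,"yaw":0.03},{"tx":182,"ty":1.4,"tz":16.5,"yaw":0.03},{"tx":208,"ty":1.4,"tz":16.5,"yaw":0.03},{"tx":220,"ty":1.4,"tz":16.5,"yaw":0.03},{"tx":224,"ty":1.4,"tz":16.5,"yaw":0.03},{"tx":224,"ty":1.4,"tz":16.5,"yaw":0.03}]'
python3 -m creep '[{"tx":0,"ty":0,"tz":0,"yaw":0},{"tx":0,"ty":0,"tz":0,"yaw":0},{"tx":0,"ty":0,"tz":0,"yaw":0},{"tx":0,"ty":0,"tz":0,"yaw":0},{"tx":0,"ty":0,"tz":0,"yaw":0},{"tx":0,"ty":0,"tz":0,"yaw":0},{"tx":0,"ty":0,"tz":0,"yaw":0},{"tx":0,"ty":0,"tz":0,"yaw":0},{"tx":0,"ty":0,"tz":0,"yaw":0},{"tx":0,"ty":0,"tz":0,"yaw":0}]' 1
python3 - <<'E'
from h import *
s=save("wrist","w33.png"); delta(W(0,0,195),81)
E
```

```text
clock: 46.15
tcp_pos: [469.0, -403.6, 16.9]
eef_rot: [0.704, 0.066, 0.704, -0.066]
force: [0.4, 0.1, -0.2]
gripper_width: 85.5
clock: 47.15
tcp_pos: [469.1, -403.8, 17.7]
eef_rot: [0.705, 0.065, 0.704, -0.066]
force: [-0.8, 0.4, 8.0]
gripper_width: 43.6
tcp [ 469.1 -403.8   17.6] jaw dir 79.3 down [ 0.001 -0.001 -1.   ] | tx -178.1 ty 514.2 tz -65.7 yaw -0.030 q6 -0.66
```

View pics/w33.png

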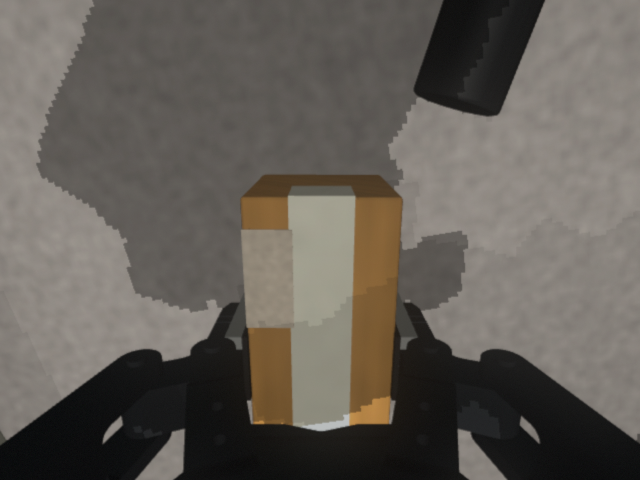

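```bash
python3 -m creep '[{"tx":-8,"ty":0,"tz":0,"yaw":0},{"tx":-25,"ty":0,"tz":0,"yaw":0},{"tx":-48,"ty":0,"tz":0,"yaw":0},{"tx":-75,"ty":5,"tz":-1,"yaw":0},{"tx":-105,"ty":18,"tz":-3,"yaw":0},{"tx":-132,"ty":40,"tz":-5,"yaw":0},{"tx":-155,"ty":70,"tz":-9,"yaw":0},{"tx":-170,"ty":105,"tz":-14,"yaw":-0.01},{"tx":-178,"ty":145,"tz":-19,"yaw":-0.02},{"tx":-178,"ty":187,"tz":-24,"yaw":-0.03}]'
python3 -m creep '[{"tx":0,"ty":42,"tz":-5,"yaw":0},{"tx":0,"ty":84,"tz":-10,"yaw":0},{"tx":0,"ty":126,"tz":-15,"yaw":0},{"tx":0,"ty":165,"tz":-20,"yaw":0},{"tx":0,"ty":198,"tz":-24,"yaw":0},{"tx":0,"ty":222,"tz":-27,"yaw":0},{"tx":0,"ty":238,"tz":-29,"yaw":0},{"tx":0,"ty":246,"tz":-30,"yaw":0},{"tx":0,"ty":250,"tz":-30,"yaw":0},{"tx":0,"ty":250,"tz":-30,"yaw":0}]'
python3 - <<'E'
from h import *
st(); delta(W(0,0.1,175),81)
E
```

```text
clock: 48.2
tcp_pos: [480.0, -214.1, 196.2]
eef_rot: [0.706, 0.055, 0.704, -0.056]
force: [1.3, 0.2, -1.2]
gripper_width: 43.1
clock: 49.2
tcp_pos: [489.4, 36.4, 194.6]
eef_rot: [0.705, 0.055, 0.705, -0.055]
force: [0.5, 0.7, -1.5]
gripper_width: 43.1
t 49.2 [489.4  36.4 194.6] F [ 0.5  0.7 -1.5] w 43.1
tcp [489.4  36.4 194.6] jaw dir 81.0 down [ 0. -0. -1.] | tx 19.6 ty 78.3 tz -1.7 yaw 0.000 q6 0.06
```

```bash
python3 -m creep '[{"tx":0,"ty":12,"tz":-0.5,"yaw":0},{"tx":0,"ty":30,"tz":-1,"yaw":0},{"tx":0,"ty":48,"tz":-1.5,"yaw":0},{"tx":0,"ty":64,"tz":-1.7,"yaw":0},{"tx":4,"ty":74,"tz":-1.7,"yaw":0},{"tx":10,"ty":78,"tz":-1.7,"yaw":0},{"tx":16,"ty":78,"tz":-1.7,"yaw":0},{"tx":20,"ty":78,"tz":-1.7,"yaw":0},{"tx":20,"ty":78,"tz":-1.7,"yaw":0},{"tx":20,"ty":78,"tz":-1.7,"yaw":0}]'
python3 - <<'E'
from h import *
st(); delta(W(0,0.1,154.6),81)
s=save("wrist","w34.png")
cv2.imwrite("pics/w34b.png",cv2.resize(s["image"][100:330,170:470],None,fx=2.6,fy=2.6,interpolation=cv2.INTER_CUBIC))
E
```

```text
clock: 50.2
tcp_pos: [499.8, 113.3, 174.5]
eef_rot: [0.705, 0.056, 0.705, -0.056]
force: [0.0, -0.3, -2.5]
gripper_width: 43.3
t 50.2 [499.8 113.3 174.5] F [ 0.  -0.3 -2.5] w 43.3
tcp [499.8 113.3 174.5] jaw dir 81.0 down [-0. -0. -1.] | tx 19.9 ty 0.7 tz -0.0 yaw -0.000 q6 0.22
```

View pics/w34b.png

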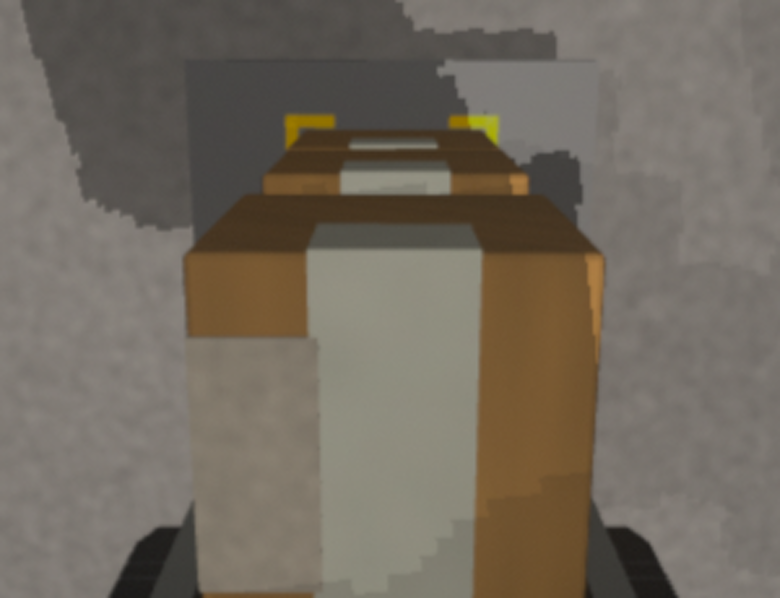

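```bash
python3 -m creep '[{"tx":3,"ty":0,"tz":0,"yaw":0},{"tx":7,"ty":0,"tz":0,"yaw":0},{"tx":11,"ty":0,"tz":0,"yaw":0},{"tx":15,"ty":0,"tz":0,"yaw":0},{"tx":18,"ty":0,"tz":0,"yaw":0},{"tx":20,"ty":0,"tz":0,"yaw":0},{"tx":20,"ty":0,"tz":0,"yaw":0},{"tx":20,"ty":0,"tz":0,"yaw":0},{"tx":20,"ty":0,"tz":0,"yaw":0},{"tx":20,"ty":0,"tz":0,"yaw":0}]'
python3 - <<'E'
from h import *
st(); delta(W(0,0.1,152.6),81)
s=save("wrist","w35.png")
cv2.imwrite("pics/w35b.png",cv2.resize(s["image"][100:330,170:470],None,fx=2.6,fy=2.6,interpolation=cv2.INTER_CUBIC))
E
```

```text
clock: 51.25
tcp_pos: [499.9, 113.8, 154.6]
eef_rot: [0.705, 0.055, 0.705, -0.055]
force: [-0.3, -0.2, -1.9]
gripper_width: 43.3
t 51.25 [499.9 113.8 154.6] F [-0.3 -0.2 -1.9] w 43.3
tcp [499.9 113.8 154.6] jaw dir 81.0 down [ 0.  0. -1.] | tx 2.0 ty 0.2 tz -0.0 yaw 0.000 q6 0.22
```

View pics/w35b.png

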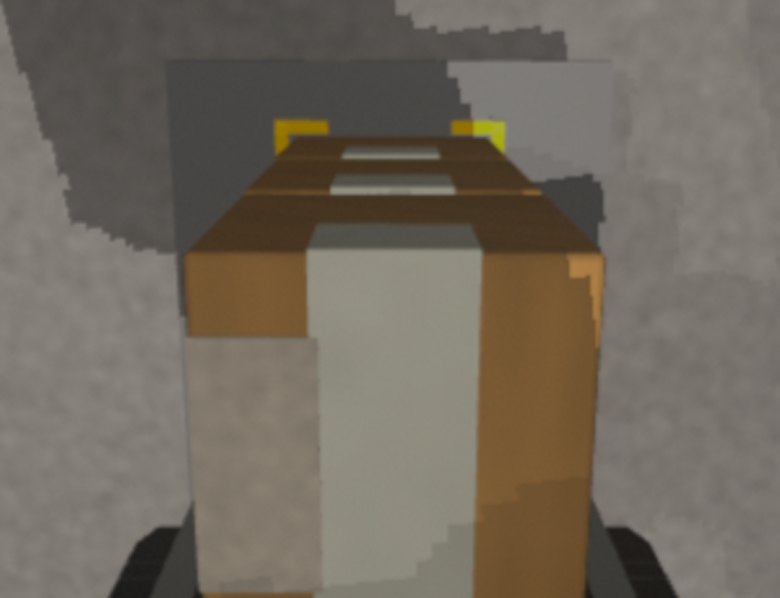

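Well aligned; set down, release, retreat.

```bash
python3 -m creep '[{"tx":0.5,"ty":0,"tz":0,"yaw":0},{"tx":1,"ty":0,"tz":0,"yaw":0},{"tx":1.5,"ty":0,"tz":0,"yaw":0},{"tx":2,"ty":0,"tz":0,"yaw":0},{"tx":2.3,"ty":0,"tz":0,"yaw":0},{"tx":2.3,"ty":0,"tz":0,"yaw":0},{"tx":2.3,"ty":0,"tz":0,"yaw":0},{"tx":2.3,"ty":0,"tz":0,"yaw":0},{"tx":2.3,"ty":0,"tz":0,"yaw":0},{"tx":2.3,"ty":0,"tz":0,"yaw":0}]'
python3 -m creep '[{"tx":0,"ty":0,"tz":0,"yaw":0},{"tx":0,"ty":0,"tz":0,"yaw":0},{"tx":0,"ty":0,"tz":0,"yaw":0},{"tx":0,"ty":0,"tz":0,"yaw":0},{"tx":0,"ty":0,"tz":0,"yaw":0},{"tx":0,"ty":0,"tz":0,"yaw":0},{"tx":-5,"ty":0,"tz":0,"yaw":0},{"tx":-25,"ty":0,"tz":0,"yaw":0},{"tx":-60,"ty":0,"tz":0,"yaw":0},{"tx":-100,"ty":0,"tz":0,"yaw":0}]' -1
python3 -m creep '[{"tx":-10,"ty":0,"tz":-10,"yaw":0},{"tx":-30,"ty":0,"tz":-20,"yaw":0},{"tx":-40,"ty":0,"tz":-20,"yaw":0},{"tx":-40,"ty":0,"tz":-20,"yaw":0},{"tx":-40,"ty":0,"tz":-20,"yaw":0},{"tx":-40,"ty":0,"tz":-20,"yaw":0},{"tx":-40,"ty":0,"tz":-20,"yaw":0},{"tx":-40,"ty":0,"tz":-20,"yaw":0},{"tx":-40,"ty":0,"tz":-20,"yaw":0},{"tx":-40,"ty":0,"tz":-20,"yaw":0}]' -1
python3 - <<'E'
from h import *
st()
s=save("wrist","w36.png"); np.save("s36.npy",s,allow_pickle=True)
cv2.imwrite("pics/w36b.png",cv2.resize(s["image"][100:400,120:520],None,fx=2,fy=2,interpolation=cv2.INTER_CUBIC))
save("side","sd36.png")
E
```

```text
clock: 52.3
tcp_pos: [499.8, 113.8, 152.5]
eef_rot: [0.705, 0.055, 0.705, -0.055]
force: [-1.7, 1.3, 4.7]
gripper_width: 43.6
clock: 53.3
tcp_pos: [499.2, 113.7, 253.0]
eef_rot: [0.704, 0.055, 0.706, -0.055]
force: [1.8, -0.1, 0.3]
gripper_width: 85.4
clock: 54.3
tcp_pos: [480.1, 116.9, 292.0]
eef_rot: [0.705, 0.055, 0.705, -0.055]
force: [-0.7, 0.5, -0.5]
gripper_width: 85.4
t 54.3 [480.1 116.9 292. ] F [-0.7  0.5 -0.5] w 85.4
```

View pics/w36b.png

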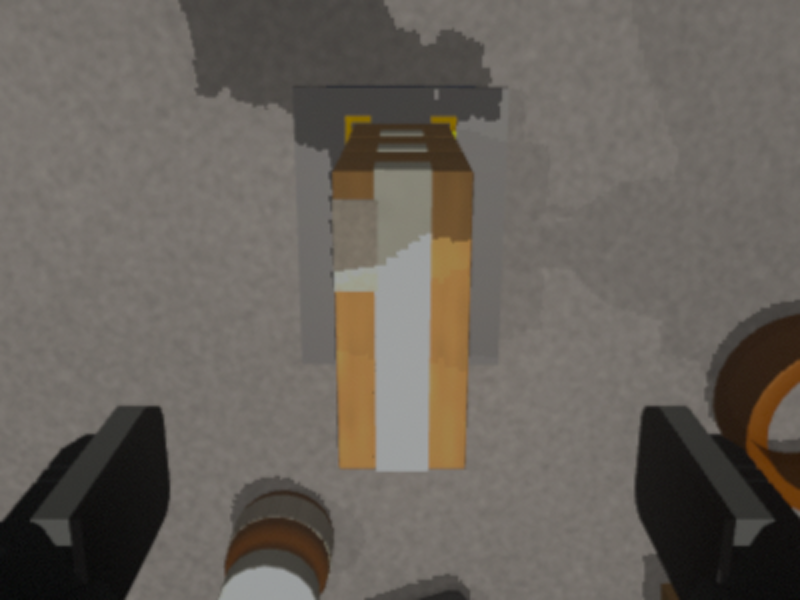

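View pics/sd36.png

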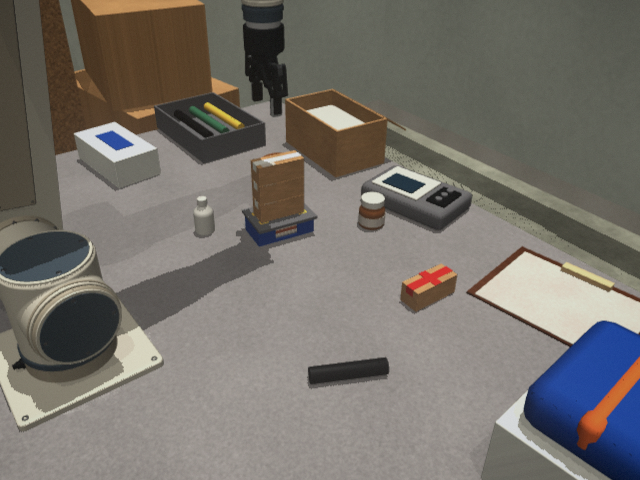

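```bash
python3 - <<'E'
from h import *
s=np.load("s36.npy",allow_pickle=True).item()
c,a=corners(s,[(332,172),(473,172),(339,468),(466,468)],179); print(inwell(c))
save("top","t36.png")
t=r.snapshot("side")
for q in ("carton1_center","held_carton_center","jar","bottle","flashlight","lid"):
    print(q,[(round(d["score"],2),d["extent"]) for d in r.spot_in(t,q)])
E
```

```text
ctr [499.8 114.8 179. ] ang -9.0 len 102.3 w 43.3 43.6
[ -0.2   0.9 179. ]
carton1_center []
held_carton_center [(0.91, [399.3, 264.6, 456.2, 311.4])]
jar [(0.8, [358.3, 191.9, 383.3, 228.0]), (0.56, [249.4, 147.5, 302.8, 187.3])]
bottle [(0.67, [195.2, 195.2, 212.9, 235.6])]
flashlight [(0.82, [307.1, 355.1, 388.1, 383.7])]
lid [(0.84, [243.9, 202.3, 315.1, 231.0])]
```

View pics/t36.png

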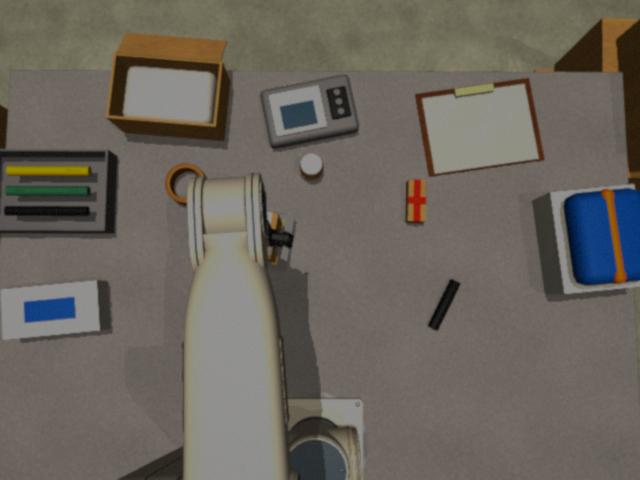

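```bash
python3 - <<'E'
from h import *
print(r.hand_in()); st(); save("side","sd40.png")
E
```

```text
the job is handed in; nothing more can be done
None
the job is handed in; nothing more can be done
```

The consignment is repacked and I've handed the job in, at about 54 s on the clock.

- **Pile:** I pressed its near end on the case's near rim, so the hinge end went in first at an estimated 15–17° of tilt. I then lowered it until it lay flat on the bottom.
- **Lid:** I pushed it over and pressed it down with about 31 N. It is shut, with the fingertips stopping at about 46.5 mm (expected 47 mm).
- **Cartons:** only three white-taped cartons were present. All three are in one column on the lid. Measured from the yellow marks' centre, each is within about 1 mm and in line with the case to within about 0.2°.

In the last pictures the column stood upright, the gripper was about 100 mm clear of it, and no other white-taped carton was on the bench. The red-taped carton and the jar, bottle, tape roll and flashlight looked unmoved, judged by eye against the first pictures. I saw no grip slip and no knocked carton.

None of the checks failed. The carton detector sometimes missed the cartons or picked the wrong thing, so I measured their corners by hand in the wrist pictures. No picture could be taken after the hand-in.

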